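# Load test tiles into the marking machine's sprung feed track

## Task

Load the marking machine: pull the track's sprung follower right back until its catch holds it, move the wooden parking block from the track to its tray and stand it upright there, stand every test tile in the track one behind the other with its toe (the long side of its foot) towards the front stop, and push the catch pad down so that the follower closes on the row and packs it against the stop. Then, with the follower closed, press the round key, the square key and the bar key, in that order, one at a time and fully down. Leave everything else on the bench where it is.

Things in the scene. Friction and masses are not known exactly. Their poses are not given: they have to be found in the camera images.
- track_stop (a point): Feed track: straight level aluminium channel, open on top, fixed. Point on the inner face of its low front stop (16 mm high), mid-width, at the channel floor, 12 mm above the table. x = along the channel away from the stop, the way the follower is pulled back; z up. Channel 45 mm wide inside; side walls 5 mm thick, 14 mm high above the floor.
- feeder: The whole fixed feeder; axes as track_stop, origin below it on the table. Beyond the stop (x from -50 to -210 mm, y within 60 mm) is the marking machine, grey: base 66 mm high, and on it, at y from 0 to 60 mm, a column and head up to 168 mm above the table.
- follower (a joint): Pull-back of the sprung follower (black block with upright steel handle), m: 0 to 0.127. At 0 its face is 36 mm from the stop; it starts at 0.025. Spring 3 N at 0, 6 N pulled back, towards the stop; damping 35 N s/m. Pulled to its far end it passes a spring catch and, let go, is held at about 0.124, face 160 mm from the stop. Let go short of that it slides back.
- follower_grip (a point): Centre of the follower's upright handle, a steel block 14 mm along the track, 26 mm across it, 54 to 92 mm above the table (this point 70 mm), 15 mm behind the follower's face. Below it the black block, 38 mm wide, 30 mm long, top 54 mm above the table; a steel arm at that height reaches 46 mm out on the track's -y side. Axes as track_stop.
- follower_face (a point): Point on the follower's front face (which presses the row of tiles), mid-width, at the level of the channel floor. Axes as track_stop.
- catch_top (a point): Centre of the top of the catch's round black push pad, 24 mm across, beside the track near its far end (170 mm from the stop, 58 mm to the -y side); its top is 40 mm above the table. Pushed 11 to 13 mm straight down (1 N at first, 4 to 6 N at the bottom) it lets the held follower go. Its housing is 24 mm high and reaches 74 mm to the -y side.
- catch (a joint): Travel of the catch pad, m: 0 up, 0.013 fully down, springs up again.
- tile1_c (a point): Cream ceramic test tile, about 60 g: upright plate 40 mm wide, 8 mm thick, 50 mm high in all, on a foot 34 x 40 x 12 mm. Point: middle of the plate, 25 mm above the underside. x = the way the long side of the foot (toe) points: toe end 22 mm ahead of this point, heel end 12 mm behind; y along the width, z up. Packed tiles stand 34 mm apart. May be absent (two to four are there).
- tile2_c (a point): Cream ceramic test tile, about 60 g: upright plate 40 mm wide, 8 mm thick, 50 mm high in all, on a foot 34 x 40 x 12 mm. Point: middle of the plate, 25 mm above the underside. x = the way the long side of the foot (toe) points: toe end 22 mm ahead of this point, heel end 12 mm behind; y along the width, z up. Packed tiles stand 34 mm apart. May be absent (two to four are there).
- tile3_c (a point): Cream ceramic test tile, about 60 g: upright plate 40 mm wide, 8 mm thick, 50 mm high in all, on a foot 34 x 40 x 12 mm. Point: middle of the plate, 25 mm above the underside. x = the way the long side of the foot (toe) points: toe end 22 mm ahead of this point, heel end 12 mm behind; y along the width, z up. Packed tiles stand 34 mm apart. May be absent (two to four are there).
- tile4_c (a point): Cream ceramic test tile, about 60 g: upright plate 40 mm wide, 8 mm thick, 50 mm high in all, on a foot 34 x 40 x 12 mm. Point: middle of the plate, 25 mm above the underside. x = the way the long side of the foot (toe) points: toe end 22 mm ahead of this point, heel end 12 mm behind; y along the width, z up. Packed tiles stand 34 mm apart. May be absent (two to four are there).
- key_round_top (a point): Centre of the top of the round key, 28 mm across on the key panel (grey box 185 x 85 mm, 30 mm high, fixed); all three keys are the same grey plastic, stand in one row 55 mm apart, in any order, tops 48 mm above the table, 6 mm travel, fully down at 5 N. Axes: z up, y along the row of keys.
- key_square_top (a point): Centre of the top of the square key, 26 x 26 mm on the key panel (grey box 185 x 85 mm, 30 mm high, fixed); all three keys are the same grey plastic, stand in one row 55 mm apart, in any order, tops 48 mm above the table, 6 mm travel, fully down at 5 N. Axes: z up, y along the row of keys.
- key_bar_top (a point): Centre of the top of the bar key, 44 x 16 mm (long across the row) on the key panel (grey box 185 x 85 mm, 30 mm high, fixed); all three keys are the same grey plastic, stand in one row 55 mm apart, in any order, tops 48 mm above the table, 6 mm travel, fully down at 5 N. Axes: z up, y along the row of keys.
- key_round (a joint): Travel of that key, m: 0 up, 0.006 fully down; springs back.
- key_square (a joint): Travel of that key, m: 0 up, 0.006 fully down; springs back.
- key_bar (a joint): Travel of that key, m: 0 up, 0.006 fully down; springs back.
- cup: Bystander: small bisque cup, 66 mm across, 65 mm high; origin under its centre. Left where it is.
- jar: Bystander: small glaze jar, 52 mm across, 65 mm high; origin under its centre. Left where it is.
- prop: Bystander: round kiln prop, 28 mm across, 35 mm high; origin under its centre. Left where it is.
- cone1: Bystander: small cone on a round foot 28 mm across, 45 mm high; origin under its centre. Left where it is.
- cone2: Bystander: small cone on a round foot 28 mm across, 45 mm high; origin under its centre. Left where it is.
- block_c (a point): Wooden parking block that starts in the track between stop and follower: base 60 x 40 x 20 mm, on it a fin 50 x 20 mm, 56 mm high in all. Point: its centre, 28 mm above its underside. x along its length, y across (fin 20 mm), z up. About 80 g.
- tray_in (a point): Dark wooden tray for the block, fixed: inside 92 x 76 mm (x, y), walls 4 mm thick, 16 mm high from the table. Point: middle of its inner floor, 4 mm above the table.
Not all that is in view belongs to the job. Leave any green or purple look-alike of the part that bears tile2_c alone.

How it is judged:
By the outcome, as a careful person would: the job done as asked, in the order asked, and still so for the second after the job is handed in, with the robot touching nothing.
Of tile1, tile2, tile3, tile4 only 2 to 4 are there at a start; the rules pass over those that are not, and their reading is None.
At some moment in a run one of tile1, tile2, tile3, tile4 may be knocked a few centimetres aside while the robot is not near it.
It also fails if it takes over 210 s, if anything falls off the work surface, if the arm or the gripper's body presses on something with over 40 N, if the wrist force passes 120 N, or if a joint passes its speed limit or range.

## Robot

A 6-joint arm with a two-finger parallel gripper is mounted at the origin on the work surface. World frame = base frame: x ahead of the robot, y to its left, z up, the work surface at z = 0. Lengths are in m, angles in rad, forces in N, time in s.
With the tool pointing down it reaches from about 0.35 to 0.975 m from the base axis. Payload 7.1 kg.
Tool frame: the origin (TCP) lies between the finger pads; the fingertips stand 25 mm ahead of it and the grasp point (between the pads) lies 6 mm ahead of it (robot.tcp_to_tips is the distance from the TCP to the fingertips, in m); z points along the fingers, y is the direction in which the jaws open and shut (so a half turn about z gives the same grasp; the last joint's range is limited). The gripper opens to 88 mm and grips with 3 to 60 N. Pads are 20 mm wide; open, the fingers measure 115 mm over their backs; the gripper's body (75 mm by 178 mm) begins 61 mm behind the grasp point.
Start: joints at [1.296, 0.423, 1.63, -0, 1.089, -0.019], TCP at [0.158, 0.605, 0.248] pointing down, gripper open.
Joint ranges: [-3, 3], [-0.9, 2.11], [0.09, 2.58], [-1.31, 4.45], [0.11, 2.69], [-2.54, 2.54]. Speed limits (rad/s): [2.39, 2.39, 3.01, 3.14, 3.14, 3.14].

## Interface

Orientations are given as [roll, pitch, yaw] about the fixed x, y, z axes, in that order (R = Rz(yaw) Ry(pitch) Rx(roll)).
In Python, from cell import robot, vision, order gives the robot as it stands.
- The arm moves only by the tool drive_tool, never from a script. Its argument "commands" is a list of rows, each an object with "gripper": the closure, from -1 (fully open) to 1 (shut); "dp": the shift along the tool's x, y, z in units of 80 mm (1.0 is 80 mm), a list of three; "yaw": the turn about the tool's z in units of 360 degrees (1.0 is 360 degrees). In form: [{"gripper": gripper, "dp": [dx, dy, dz], "yaw": yaw}, ...]. A call has 1 to 12 rows; each row is the pose to reach, as a shift and turn from the pose commanded when the call began, along the tool's axes at that moment, turning the shorter way round; what a row does not reach only later rows make up. A row lasts 1/10 s, in which the tool goes at most 50 mm and 8.59 degrees, less where a joint would pass 70% of its speed; a pose out of reach is approached as far as the arm can. A call with a number of a shift or a turn outside -1 to 1 is refused whole. A call with a gripper value outside its range is refused whole. The fingers move at their own pace and stop on an object; "force" is the grip in N (left out, the last holds). Time passes only in rows, so rows that repeat a pose let the fingers close. It gives the time, the measured TCP pose, the force and the opening at its end, in the units of the state.
- robot.state(): the state, without advancing time (a new reading comes with each control period).
- vision.grab_frame(name): name is "side" or "top"; returns the picture (480x640x3 uint8, red, green, blue); there is no depth.
- vision.get_calibration(name): a dict with "camera_matrix" (3x3 intrinsics, pixels), "dist_coeffs" ([k1, k2, p1, p2, k3] as OpenCV has them; the pictures are not rectified), "world_to_cam" (4x4, takes a point from world to camera coordinates). Camera axes: x right, y down, z forward; pixel columns grow to the right and rows downward; lengths in m; the calibration is good to about 2 mm. A picture is of the moment at which its call begins. get_calibration takes no time and is no camera call.
- order.job_done(): hands the job in, once; it reports no verdict.
Trained networks look in the newest picture that a camera, given by its name, has taken for a name from the list of things; names that differ only in an ending like _2 or _b are one class to them, and where a whole thing is asked for, a point or a joint stands for the part that bears it (a point fixed in the world has none). Each returns a list of dicts, best first, with "score" (0 to 1); they miss things now and then, are a little off and sometimes report something else, mostly with a low value. They report only what shows in the picture. A call takes as long as a camera call. They do not tell look-alikes from the thing itself.
- vision.cut_out(label, camera): "pixels" (480x640 bool, what is visible of it) and "pixel" ([column, row] in pixels, amid what is visible of it).
The state is a dict: "clock": time; "joint_positions": joint angles; "qvel": joint speeds; "effort": joint torques, N m; "tool_pos": TCP position; "ee_rot": TCP orientation; "wrist_force": force on the tool from outside, world axes, zero at the start; "moment": the same for the moment, N m; "width": opening from 0.0 (shut) to 1.0 (fully open).
Only numpy, scipy, OpenCV 4.12 (cv2) and the standard library are available. Lean on these libraries where they do the work, as an engineer would, in place of code of your own. Each camera call takes 0.05 s, during which the arm holds its last target.

## Working session

There is one attempt and no reset: what is moved stays moved. The work goes in short steps, Python scripts to look and compute and a tool call to move; the robot and the scene stay as the last step left them, time stands still between calls to the robot, and variables do not carry over. Pictures are saved under pics/ and viewed, and the job is handed in when it is done.

Besides the shell and the picture viewer there is one more tool, called after "Request:" by a JSON object that holds its "op" and its "data". drive_tool: Moves the arm, as the interface text tells. Its arguments: {"type":"object","properties":{"commands":{"type":"array"},"force":{"type":"number"}},"required":["commands"]}

```bash
ls -la; mkdir -p pics
python3 - <<'E'
from cell import robot, vision, order
import cv2
print(robot.state())
for c in ("side","top"):
    im=vision.grab_frame(c); cv2.imwrite(f"pics/{c}0.png",im[:,:,::-1])
    print(c,vision.get_calibration(c))
E
```

```text
total 12
drwxr-xr-x  3 agent agent 4096 Dec  6 06:39 .
drwxr-xr-x 23 root  root  4096 Dec  6 06:39 ..
drwxr-xr-x  2 agent agent 4096 Dec  6 06:39 pics
{'clock': 0.0, 'joint_positions': array([ 1.29600336e+00,  4.23828009e-01,  1.63068153e+00,  1.46153802e-05,
        1.08859474e+00, -1.89897092e-02]), 'qvel': array([ 0.00077316,  0.00016467, -0.00079123, -0.00095633,  0.00072062,
        0.00123404]), 'effort': array([-4.50054804e-04, -5.44631696e+01, -2.73669952e+01,  6.42851740e-02,
        2.26242008e-02, -1.65954016e-04]), 'tool_pos': array([0.157965  , 0.60417714, 0.24691301]), 'ee_rot': array([-3.14008155e+00, -4.16398629e-05,  2.88578257e+00]), 'wrist_force': array([-0.40497051,  0.40867174, -0.39173602]), 'moment': array([ 0.00225674, -0.03324219,  0.02169495]), 'width': 0.9971092794713302}
side {'camera_matrix': array([[559.67787567,   0.        , 312.26150296],
       [  0.        , 559.67787567, 237.75621046],
       [  0.        ,   0.        ,   1.        ]]), 'dist_coeffs': array([0.05760507, 0.        , 0.        , 0.        , 0.        ]), 'world_to_cam': array([[ 0.90878211, -0.41720321,  0.00752041, -0.48750071],
       [-0.26195106, -0.58444428, -0.76798863,  0.21287823],
       [ 0.32480258,  0.69596435, -0.64041933,  1.06779514],
       [ 0.        ,  0.        ,  0.        ,  1.        ]])}
top {'camera_matrix': array([[597.14081183,   0.        , 317.66007186],
       [  0.        , 597.14081183, 243.93091721],
       [  0.        ,   0.        ,   1.        ]]), 'dist_coeffs': array([-0.03683992,  0.        ,  0.        ,  0.        ,  0.        ]), 'world_to_cam': array([[ 0.00495547, -0.99996665,  0.00649127,  0.00356879],
       [-0.98587392, -0.00597219, -0.16738265,  0.53169668],
       [ 0.16741584, -0.00557011, -0.98587064,  1.32828457],
       [ 0.        ,  0.        ,  0.        ,  1.        ]])}
```

View pics/side0.png

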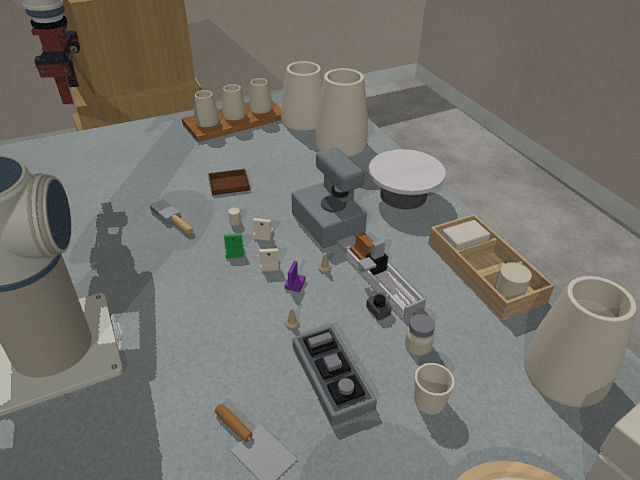

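View pics/top0.png

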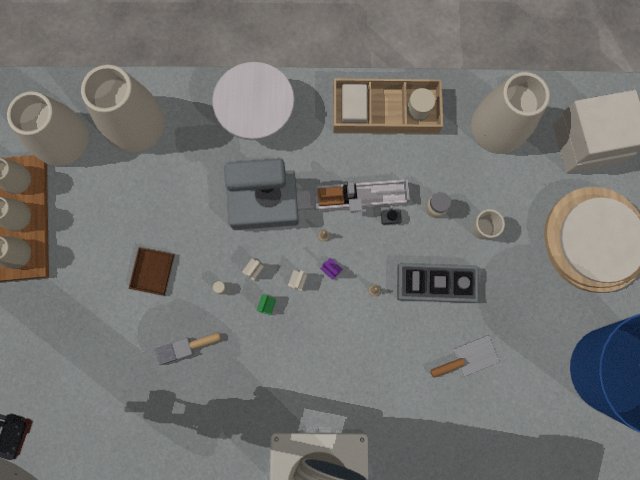

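The top view shows two cream tiles at (253,268) and (297,280), with look-alikes in green (266,304) and purple (332,268). The track with the block is around (330–405,195), the catch at (391,216), the panel at (438,283) and the tray at (152,271). Next I'll take zoomed crops and run the networks.

```bash
cat > h.py <<'E'
import numpy as np, cv2
from cell import robot, vision, order
CAL={c:vision.get_calibration(c) for c in("side","top")}
def ray(cam,uv):
    c=CAL[cam];K=c["camera_matrix"];T=c["world_to_cam"]
    p=cv2.undistortPoints(np.array([[uv]],float),K,c["dist_coeffs"])[0,0]
    R=T[:3,:3];o=-R.T@T[:3,3];d=R.T@np.array([p[0],p[1],1.]);return o,d
def onz(cam,uv,z):
    o,d=ray(cam,uv);return o+d*(z-o[2])/d[2]
def proj(cam,P):
    c=CAL[cam];T=c["world_to_cam"];r,_=cv2.Rodrigues(T[:3,:3])
    return cv2.projectPoints(np.atleast_2d(np.array(P,float)),r,T[:3,3],c["camera_matrix"],c["dist_coeffs"])[0][:,0]
def tri(us,ut):
    A=[];b=[]
    for cam,u in(("side",us),("top",ut)):
        o,d=ray(cam,u);d/=np.linalg.norm(d);M=np.eye(3)-np.outer(d,d);A.append(M);b.append(M@o)
    return np.linalg.lstsq(np.vstack(A),np.hstack(b),rcond=None)[0]
def crop(im,x0,y0,w,h,s,name):
    cv2.imwrite(name,cv2.resize(im[y0:y0+h,x0:x0+w,::-1],None,fx=s,fy=s,interpolation=cv2.INTER_CUBIC))
E
python3 - <<'E'
from h import *
t=cv2.imread("pics/top0.png")[:,:,::-1]; s=cv2.imread("pics/side0.png")[:,:,::-1]
crop(t,210,225,160,100,5,"pics/t_tiles.png")
crop(t,215,150,210,90,3.8,"pics/t_track.png")
crop(s,200,190,150,112,5,"pics/s_tiles.png")
crop(s,280,140,180,190,3.1,"pics/s_track.png")
for l in ["tile2_c","block_c","follower_face","key_round_top","key_square_top","key_bar_top","catch_top","cup","jar","prop","cone1"]:
    for c in("top","side"):
        r=vision.cut_out(l,c); print(l,c,[(round(x["score"],2),np.round(x["pixel"],1).tolist(),int(x["pixels"].sum())) for x in r][:6])
E
```

```text
tile2_c top [(0.67, [265.7, 304.9], 276), (0.55, [299.0, 280.0], 286), (0.5, [330.1, 265.9], 280)]
tile2_c side [(0.92, [295.4, 275.4], 373), (0.76, [238.5, 245.1], 440), (0.58, [266.7, 259.8], 385)]
block_c top [(0.59, [331.9, 194.7], 427)]
block_c side [(0.83, [363.0, 247.0], 432), (0.23, [335.5, 362.9], 209)]
follower_face top [(0.89, [348.9, 198.2], 358)]
follower_face side [(0.88, [375.0, 261.7], 620)]
key_round_top top []
key_round_top side [(0.77, [343.0, 388.8], 223), (0.63, [349.1, 225.0], 7631), (0.45, [320.0, 339.0], 223)]
key_square_top top [(0.62, [440.8, 283.7], 132)]
key_square_top side [(0.62, [329.0, 365.3], 238), (0.35, [293.6, 321.6], 173)]
key_bar_top top [(0.69, [414.7, 280.8], 166), (0.66, [297.9, 277.8], 270), (0.52, [463.4, 281.9], 125)]
key_bar_top side [(0.72, [229.7, 182.6], 856), (0.51, [321.0, 339.4], 231)]
catch_top top [(0.45, [153.6, 272.6], 1640)]
catch_top side [(0.56, [381.2, 298.7], 170)]
cup top [(0.88, [486.3, 225.9], 737)]
cup side []
jar top [(0.67, [437.5, 202.2], 476), (0.32, [393.3, 214.0], 113)]
jar side [(0.91, [421.2, 334.2], 1000)]
prop top [(0.62, [218.2, 285.1], 136)]
prop side [(0.6, [236.2, 216.7], 168), (0.25, [319.2, 343.1], 253)]
cone1 top [(0.63, [374.3, 290.5], 112), (0.57, [321.7, 235.9], 111)]
cone1 side [(0.69, [293.7, 319.9], 182)]
```

View pics/t_tiles.png

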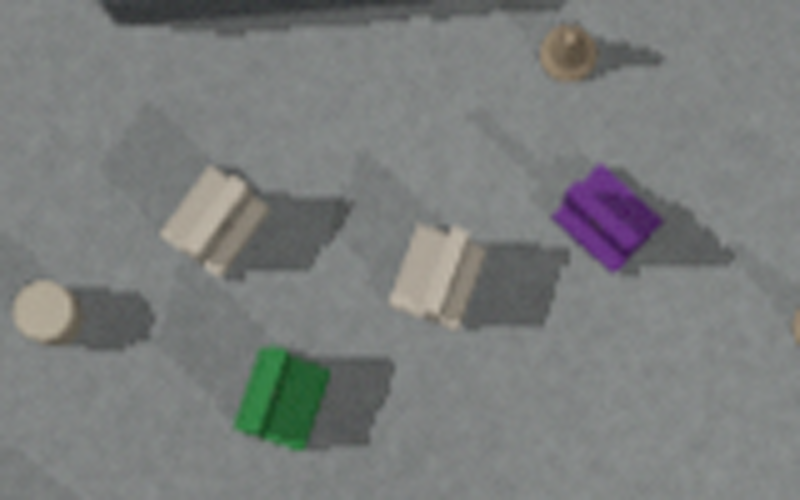

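View pics/t_track.png

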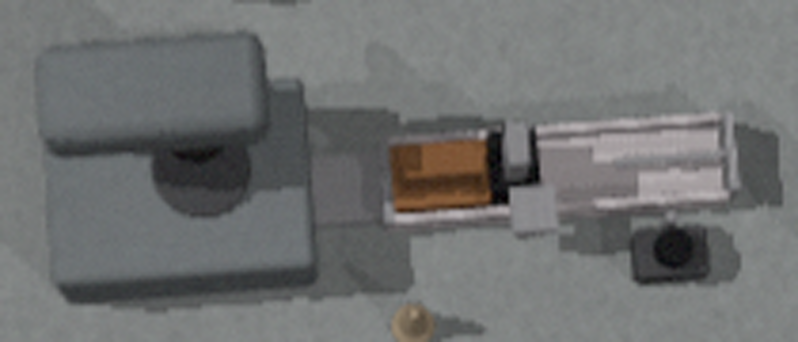

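View pics/s_tiles.png

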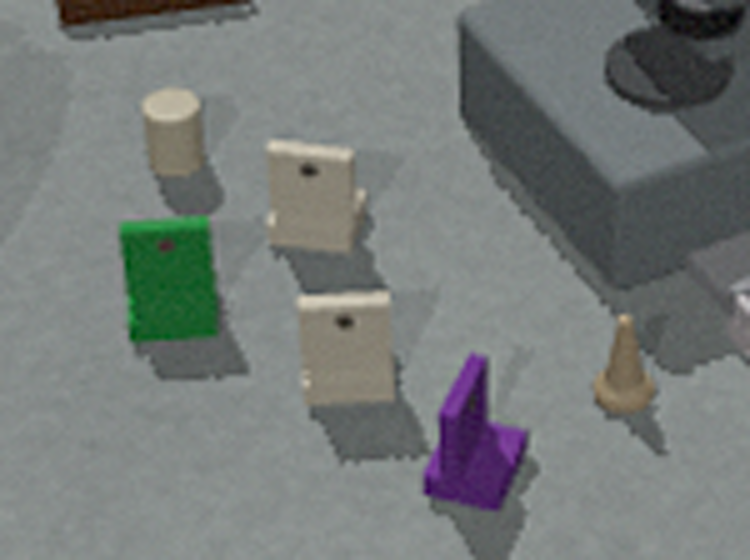

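View pics/s_track.png

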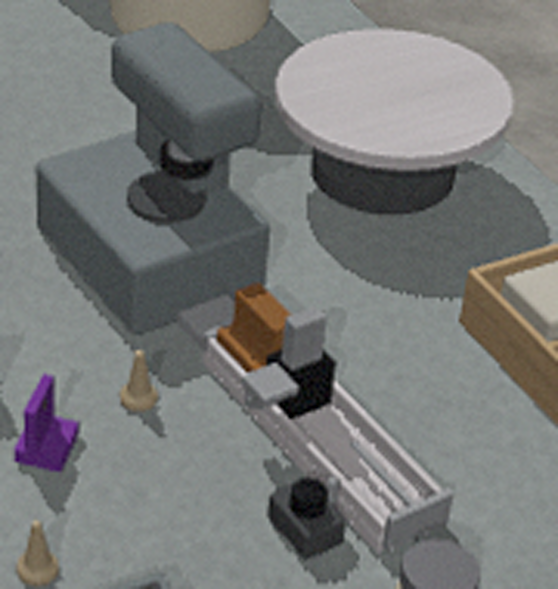

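```bash
cat > fit.py <<'E'
from h import *
from scipy.optimize import minimize
def box(x0,x1,y0,y1,z0,z1): return np.array([[x,y,z] for x in(x0,x1) for y in(y0,y1) for z in(z0,z1)],float)
TILE=[box(-.012,.022,-.02,.02,0,.012),box(-.004,.004,-.02,.02,0,.05)]
BLOCK=[box(-.03,.03,-.02,.02,0,.02),box(-.025,.025,-.01,.01,0,.056)]
TRAY=[box(-.05,.05,-.042,.042,0,.016)]
PANEL=[box(-.0425,.0425,-.0925,.0925,0,.03)]
def place(P,x,y,th,z=0):
    c,s=np.cos(th),np.sin(th); return P@np.array([[c,s,0],[-s,c,0],[0,0,1]])+[x,y,z]
def render(parts,pose,cam,roi,z=0,S=4):
    x0,y0,w,h=roi; m=np.zeros((h*S,w*S),np.uint8)
    for P in parts:
        q=(proj(cam,place(P,*pose,z=z))+.5-[x0,y0])*S
        cv2.fillConvexPoly(m,cv2.convexHull(np.round(q*16).astype(np.int32)),1,shift=4)
    return cv2.resize(m.astype(np.float32),(w,h),interpolation=cv2.INTER_AREA)
def cost(parts,pose,obs,z=0):
    c=0
    for cam,m,roi in obs:
        r=render(parts,pose,cam,roi,z); x0,y0,w,h=roi; mm=m[y0:y0+h,x0:x0+w]
        c+=1-np.minimum(r,mm).sum()/np.maximum(r,mm).sum()
    return c/len(obs)
def fit(parts,obs,xy,ths,z=0):
    out=[]
    for t in ths:
        r=minimize(lambda p:cost(parts,(p[0],p[1],p[2]*.2),obs,z),[*xy,t/.2],method="Nelder-Mead",options=dict(initial_simplex=np.array([[*xy,t/.2],[xy[0]+.01,xy[1],t/.2],[xy[0],xy[1]+.01,t/.2],[xy[0],xy[1],(t+.3)/.2]]),xatol=1e-4,fatol=1e-4))
        out.append((r.fun,r.x[0],r.x[1],(r.x[2]*.2+np.pi)%(2*np.pi)-np.pi))
    return sorted(out)
def seg(im,fn,seed,rad=40):
    m=fn(im.astype(int)); m=m.astype(np.uint8); n,l=cv2.connectedComponents(m)
    ys,xs=np.nonzero(m); 
    k=np.argmin((xs-seed[0])**2+(ys-seed[1])**2); return (l==l[ys[k],xs[k]]).astype(np.float32)
def roi(m,p=12):
    ys,xs=np.nonzero(m); a=max(xs.min()-p,0);b=max(ys.min()-p,0);return a,b,min(xs.max()+p,639)-a,min(ys.max()+p,479)-b
cream=lambda a:(a[...,0]-a[...,2]>8)&(a[...,0]>a[...,1])&(a.sum(2)>270)
brown=lambda a:(a[...,0]-a[...,2]>18)
E
python3 - <<'E'
from fit import *
t=cv2.imread("pics/top0.png")[:,:,::-1]; s=cv2.imread("pics/side0.png")[:,:,::-1]
for nm,ut,us in(("A",(253,268),(262,228)),("B",(297,280),(269,260))):
    mt=seg(t,cream,ut);ms=seg(s,cream,us); print(nm,mt.sum(),ms.sum(),roi(mt),roi(ms))
    xy=onz("top",ut,.02)[:2]
    r=fit(TILE,[("top",mt,roi(mt)),("side",ms,roi(ms))],xy,np.arange(0,6.3,.785))
    for q in r[:5]: print(np.round(q,4))
mt=seg(t,brown,(152,271));ms=seg(s,brown,(229,182));print(mt.sum(),ms.sum(),roi(mt),roi(ms))
for q in fit(TRAY,[("top",mt,roi(mt)),("side",ms,roi(ms))],onz("top",(152,271),0.01)[:2],[0,.4,-.4,1.57,1.2])[:5]:print("tray",np.round(q,4))
crop(t,380,240,130,80,6,"pics/t_pan.png");crop(s,280,310,110,120,5,"pics/s_pan.png")
crop(t,290,165,130,70,6,"pics/t_tr2.png");crop(s,330,225,110,110,5,"pics/s_tr2.png")
E
```

```text
A 271.0 362.0 (np.int64(230), np.int64(246), np.int64(45), np.int64(45)) (np.int64(241), np.int64(206), np.int64(43), np.int64(46))
[0.1054 0.4765 0.1552 0.9826]
[0.106  0.4765 0.1552 0.9853]
[0.1062 0.4765 0.1551 0.9852]
[0.1082 0.4764 0.1548 0.9834]
[ 0.1277  0.4812  0.1634 -2.1692]
B 275.0 388.0 (np.int64(276), np.int64(258), np.int64(42), np.int64(44)) (np.int64(247), np.int64(236), np.int64(43), np.int64(46))
[0.1105 0.4526 0.0499 1.2681]
[0.1106 0.4525 0.0499 1.2581]
[0.1109 0.4525 0.0499 1.2602]
[0.1111 0.4526 0.0501 1.2665]
[0.1117 0.4527 0.05   1.2607]
1546.0 846.0 (np.int64(117), np.int64(235), np.int64(68), np.int64(71)) (np.int64(196), np.int64(157), np.int64(65), np.int64(49))
tray [ 0.0652  0.4727  0.3987 -0.1955]
tray [ 0.0653  0.4728  0.3989 -0.1948]
tray [ 0.0656  0.4726  0.3991 -0.2016]
tray [0.2348 0.4726 0.3994 1.5634]
tray [0.2349 0.4724 0.4001 1.5789]
```

View pics/t_pan.png

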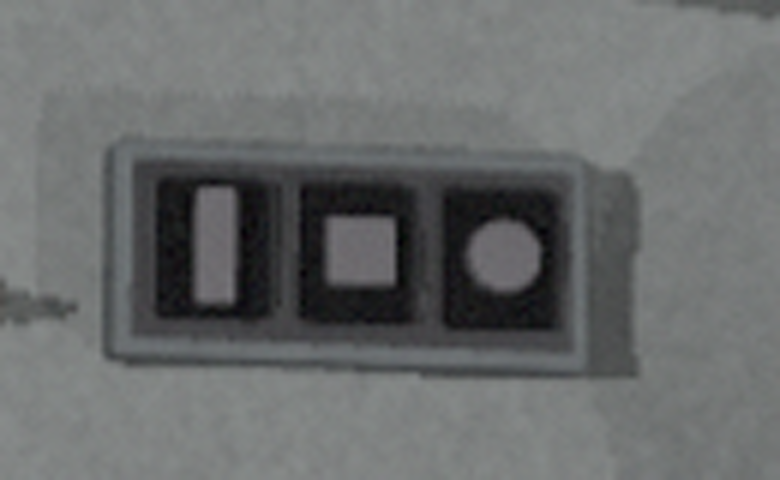

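View pics/t_tr2.png

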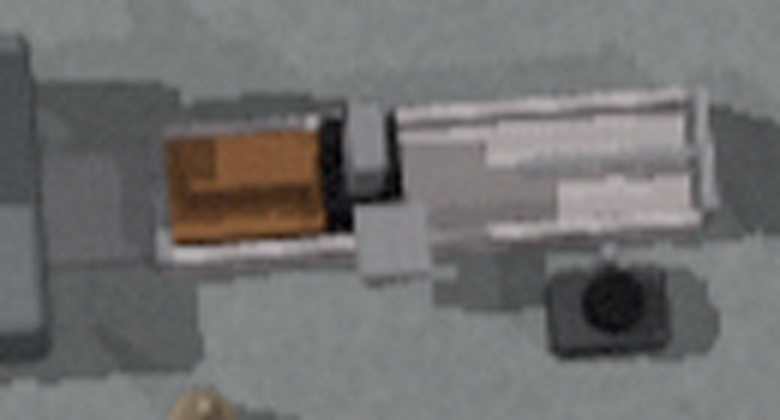

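View pics/s_tr2.png

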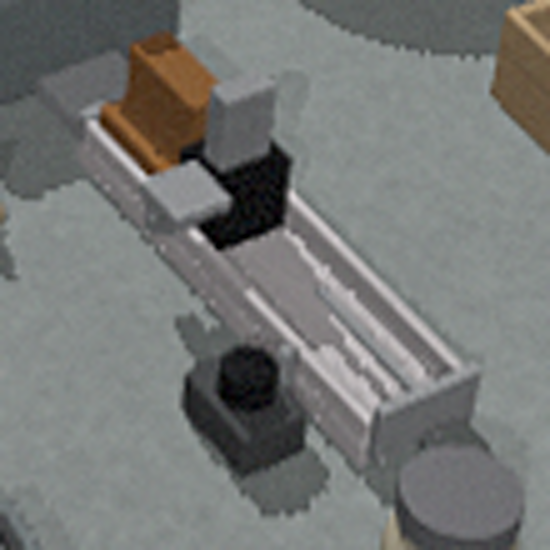

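View pics/s_pan.png

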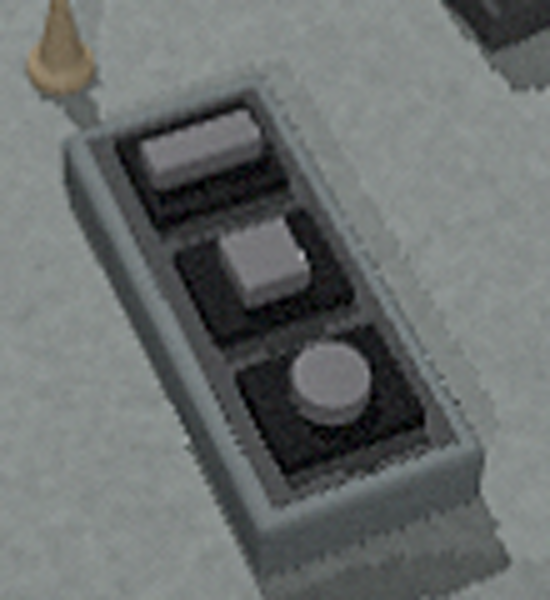

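```bash
cat > ov.py <<'E'
from fit import *
E8=[(0,1),(0,2),(0,4),(1,3),(1,5),(2,3),(2,6),(3,7),(4,5),(4,6),(5,7),(6,7)]
def overlay(im,cam,items,r,s,name):
    x0,y0,w,h=r; o=cv2.resize(im[y0:y0+h,x0:x0+w,::-1],None,fx=s,fy=s,interpolation=cv2.INTER_CUBIC).copy()
    for P,pose,z,col in items:
        q=(proj(cam,place(P,*pose,z=z))-[x0,y0]+.5)*s
        if len(P)==8:
            for a,b in E8: cv2.line(o,tuple(map(int,q[a])),tuple(map(int,q[b])),col,1)
        else: cv2.polylines(o,[q.astype(np.int32)],True,col,1)
    cv2.imwrite(name,o)
def circ(x,y,z,r): a=np.arange(24)/24*2*np.pi; return np.c_[x+r*np.cos(a),y+r*np.sin(a),0*a+z]
def track(fx=.061,L=.2):
    return [box(0,L,-.0275,-.0225,.0,.026),box(0,L,.0225,.0275,.0,.026),box(-.005,0,-.0225,.0225,0,.028),
      box(fx,fx+.03,-.019,.019,.012,.054),box(fx+.008,fx+.022,-.013,.013,.054,.092),circ(.17,-.058,.04,.012)]
def keys(order): 
    o=[box(-.0425,.0425,-.0925,.0925,0,.03)]
    return o+[circ(0,-.055,.048,.014),box(-.013,.013,-.013,.013,.047,.048),box(-.022,.022,.047,.063,.047,.048)]
E
python3 - <<'E'
from ov import *
from scipy.optimize import least_squares
t=cv2.imread("pics/top0.png")[:,:,::-1]; s=cv2.imread("pics/side0.png")[:,:,::-1]
def U(x0,y0,sc,p): return [x0+(p[0]+.5)/sc-.5,y0+(p[1]+.5)/sc-.5]
T2=lambda p:U(290,165,6,p);S2=lambda p:U(330,225,5,p);TP=lambda p:U(380,240,6,p);SP=lambda p:U(280,310,5,p)
obs=[("top",(.17,-.058,.04),T2((613,298))),("side",(.17,-.058,.04),S2((247,363)))]
print("pad",tri(obs[1][2],obs[0][2]))
# keys
ks=[("top",(0,-.055,.048),TP((504,256))),("side",(0,-.055,.048),SP((331,380))),("top",(0,0,.048),TP((360,250))),("side",(0,0,.048),SP((265,252))),("top",(0,.055,.048),TP((214,245))),("side",(0,.055,.048),SP((200,139)))]
for i in(0,2,4): print("key",tri(ks[i+1][2],ks[i][2]))
def solve(obs,p0):
    f=lambda p:np.hstack([proj(c,place(np.array([m]),*p))[0]-np.array(u) for c,m,u in obs])
    r=least_squares(f,p0);print("res",np.round(r.fun.reshape(-1,2),2).tolist());return r.x
pk=solve(ks,[.45,-.25,0]);print("panel",pk)
hs=[("top",(.076,0,.092),T2((363,119))),("side",(.076,0,.092),S2((242,90)))]
print("handle",tri(hs[1][2],hs[0][2]))
pt=solve(obs+hs,[.6,0,-1.57]);print("track",pt)
Y=(0,255,255)
tr=[(P,pt,0,Y) for P in track()]
overlay(t,"top",tr,(290,165,130,70),6,"pics/o1.png");overlay(s,"side",tr,(330,225,110,110),5,"pics/o2.png")
kk=[(P,pk,0,Y) for P in keys(0)]
overlay(t,"top",kk,(380,240,130,80),6,"pics/o3.png")
ti=[(P,p,0,Y) for p in((.4765,.1552,.983),(.4526,.0499,1.264)) for P in TILE]
overlay(t,"top",ti,(225,240,90,60),8,"pics/o4.png");overlay(s,"side",ti,(230,200,80,80),7,"pics/o5.png")
tr=[(P,(.4727,.3988,-.1955),0,Y) for P in TRAY]
overlay(t,"top",tr,(117,235,68,71),6,"pics/o6.png")
E
python3 -c "
import cv2,numpy as np
for a,b,c in(('o1','o2','oA'),('o4','o5','oB'),('o3','o6','oC')):
    x=cv2.imread(f'pics/{a}.png');y=cv2.imread(f'pics/{b}.png');h=max(x.shape[0],y.shape[0]);w=x.shape[1]+y.shape[1]
    z=np.zeros((h,w,3),np.uint8);z[:x.shape[0],:x.shape[1]]=x;z[:y.shape[0],x.shape[1]:]=y
    cv2.imwrite(f'pics/{c}.png',z)
"
```

```text
pad [ 0.60491031 -0.166224    0.04195393]
key [ 0.44651928 -0.32739711  0.04632128]
key [ 0.44852845 -0.27194443  0.04901116]
key [ 0.4497788  -0.21627552  0.04911871]
res [[0.22, -1.05], [-0.88, -0.67], [0.18, -0.93], [-1.05, 0.58], [0.44, -0.98], [-0.38, 0.75]]
panel [ 0.4487484  -0.27198093 -0.03195523]
handle [ 0.65968854 -0.06542988  0.08920491]
res [[-0.45, -1.1], [-0.65, 0.21], [0.63, 1.07], [0.59, -0.48]]
track [ 0.6530144   0.00859625 -1.50499688]
```

View pics/o1.png

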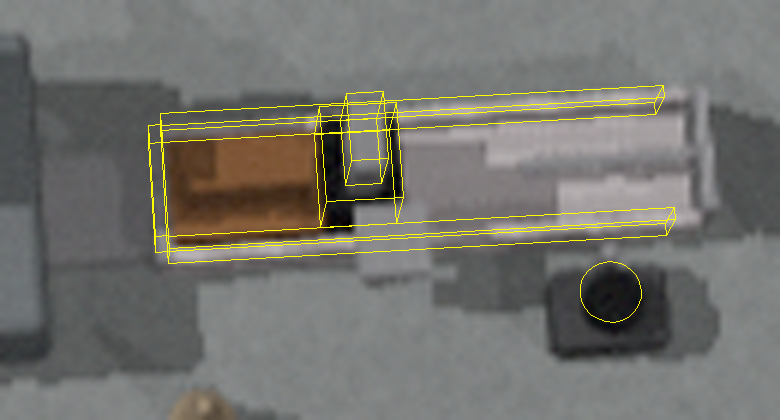

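View pics/o2.png

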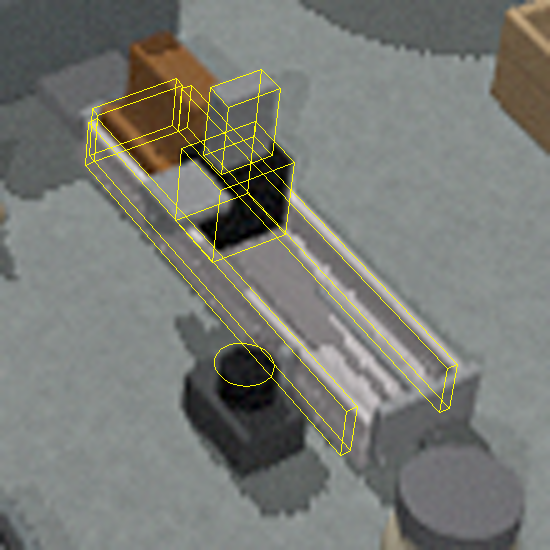

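View pics/o4.png

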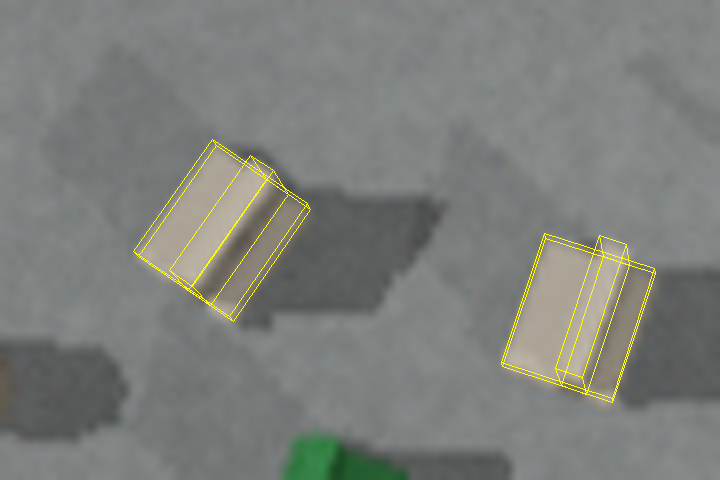

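View pics/o5.png

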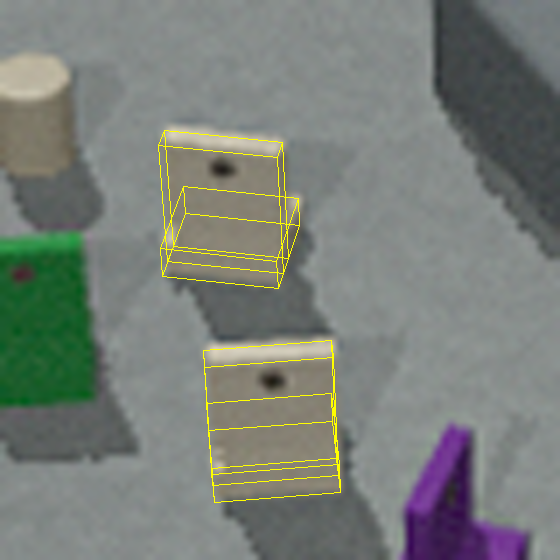

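View pics/o3.png

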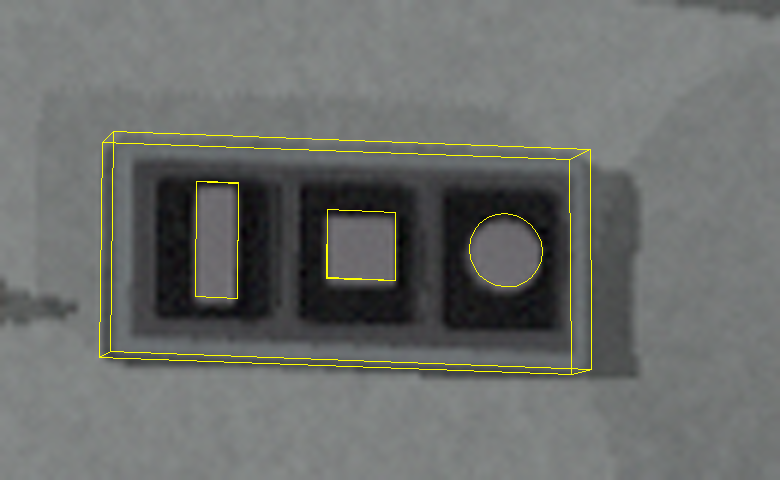

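View pics/o6.png

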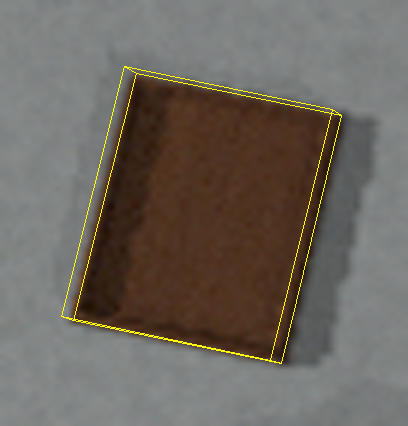

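Candidates for the tile: cream A (253,268), cream B (297,280), green (266,304) and purple (332,268). I choose the two cream ones, and the wireframe overlay fits both with the toe pointing up-left. The keys, left to right, are bar, square and round. The follower comes first, so I'll travel to the handle.

```bash
cat > plan.py <<'E'
import sys
from h import *
def rel(x,y,z,yaw=None):
    s=robot.state();p=s["tool_pos"];w=s["ee_rot"][2]
    d=np.array([x,y,z])-p
    tx=np.array([np.cos(w),np.sin(w)]);ty=np.array([np.sin(w),-np.cos(w)])
    dp=np.array([d[:2]@tx,d[:2]@ty,-d[2]])/.08
    dy=0 if yaw is None else (yaw-w+np.pi)%(2*np.pi)-np.pi
    print("clk %.2f"%s["clock"],"pos",np.round(p,4),"yaw %.4f"%w,"F",np.round(s["wrist_force"],1),"w %.3f"%s["width"],"q6 %.2f"%s["joint_positions"][5],"| dp",np.round(dp,3),"yaw %.4f"%(-dy/2/np.pi))
if __name__=="__main__": rel(*map(float,sys.argv[1:]))
E
python3 plan.py .658 -.067 .25 3.207
```

```text
clk 1.20 pos [0.1581 0.6047 0.2477] yaw 2.8858 F [ 0.3 -0.2  0.2] w 0.998 q6 -0.02 | dp [-8.17  -6.541 -0.029] yaw -0.0511
```

Request:
{"op": "drive_tool", "data": {"commands": [{"gripper":-1,"dp":[-0.5,-0.4,0],"yaw":0},{"gripper":-1,"dp":[-1,-0.8,0],"yaw":0}]}}

```text
clock: 1.4
tool_pos: [0.2178, 0.5241, 0.2475]
ee_rot: [3.141, 0.0, 2.888]
wrist_force: [0.2, 0.9, -0.3]
width: 0.998
```

Request:
{"op": "drive_tool", "data": {"commands": [{"gripper":-1,"dp":[-0.5,-0.4,0],"yaw":0},{"gripper":-1,"dp":[-1,-0.8,0],"yaw":0},{"gripper":-1,"dp":[-1,-0.8,0],"yaw":0}]}}

```text
clock: 1.7
tool_pos: [0.2812, 0.4383, 0.2476]
ee_rot: [-3.14, 0.001, 2.882]
wrist_force: [0.2, 0.3, 0.0]
width: 1.001
```

Request:
{"op": "drive_tool", "data": {"commands": [{"gripper":-1,"dp":[-0.5,-0.4,0],"yaw":0},{"gripper":-1,"dp":[-1,-0.8,0],"yaw":0},{"gripper":-1,"dp":[-1,-0.8,0],"yaw":0}]}}

```text
clock: 2.0
tool_pos: [0.3422, 0.3573, 0.2478]
ee_rot: [-3.141, 0.001, 2.882]
wrist_force: [0.1, 0.1, -0.1]
width: 0.998
```

Request:
{"op": "drive_tool", "data": {"commands": [{"gripper":-1,"dp":[-0.5,-0.4,0],"yaw":0},{"gripper":-1,"dp":[-1,-0.8,0],"yaw":0},{"gripper":-1,"dp":[-1,-0.8,0],"yaw":0}]}}

```text
clock: 2.3
tool_pos: [0.4037, 0.2758, 0.2479]
ee_rot: [3.141, 0.001, 2.882]
wrist_force: [0.1, 0.4, 0.1]
width: 1.002
```

Request:
{"op": "drive_tool", "data": {"commands": [{"gripper":-1,"dp":[-0.5,-0.4,0],"yaw":0},{"gripper":-1,"dp":[-1,-0.8,0],"yaw":0},{"gripper":-1,"dp":[-1,-0.8,0],"yaw":0}]}}

```text
clock: 2.6
tool_pos: [0.4652, 0.1941, 0.248]
ee_rot: [3.141, 0.002, 2.882]
wrist_force: [-0.1, 1.0, 0.6]
width: 1.002
```

Request:
{"op": "drive_tool", "data": {"commands": [{"gripper":-1,"dp":[-0.5,-0.4,0],"yaw":0},{"gripper":-1,"dp":[-1,-0.8,0],"yaw":0},{"gripper":-1,"dp":[-1,-0.8,0],"yaw":0}]}}

```text
clock: 2.9
tool_pos: [0.5266, 0.1123, 0.2479]
ee_rot: [3.141, 0.002, 2.883]
wrist_force: [-0.4, 0.3, -0.2]
width: 1.002
```

Request:
{"op": "drive_tool", "data": {"commands": [{"gripper":-1,"dp":[-0.5,-0.4,0],"yaw":0},{"gripper":-1,"dp":[-1,-0.8,0],"yaw":0},{"gripper":-1,"dp":[-1,-0.8,0],"yaw":0}]}}

```text
clock: 3.2
tool_pos: [0.5878, 0.0304, 0.2478]
ee_rot: [3.141, 0.002, 2.884]
wrist_force: [-0.5, -0.2, 0.2]
width: 1.0
```

```bash
python3 plan.py .658 -.067 .15 3.207
```

```text
clk 3.20 pos [0.5878 0.0304 0.2478] yaw 2.8835 F [-0.5 -0.2  0.2] w 1.000 q6 -1.28 | dp [-1.159 -0.953  1.222] yaw -0.0515
```

Request:
{"op": "drive_tool", "data": {"commands": [{"gripper":-0.2,"dp":[-0.5,-0.4,0],"yaw":-0.02},{"gripper":-0.2,"dp":[-1,-0.8,0.4],"yaw":-0.04},{"gripper":-0.2,"dp":[-1,-0.95,0.8],"yaw":-0.0515},{"gripper":-0.2,"dp":[-1,-0.95,0.8],"yaw":-0.0515},{"gripper":-0.2,"dp":[-1,-0.95,0.8],"yaw":-0.0515}]}}

```text
clock: 3.7
tool_pos: [0.6424, -0.0601, 0.183]
ee_rot: [3.14, -0.003, -3.075]
wrist_force: [0.2, 0.3, 0.0]
width: 0.614
```

```bash
python3 plan.py .658 -.067 .085 3.207
python3 - <<'E'
from ov import *
s=vision.grab_frame("side");t=vision.grab_frame("top")
cv2.imwrite("pics/s1.png",s[:,:,::-1]);cv2.imwrite("pics/t1.png",t[:,:,::-1])
crop(s,300,170,150,150,4,"pics/s1c.png");crop(t,270,120,160,110,5,"pics/t1c.png")
E
```

```text
clk 3.70 pos [ 0.6424 -0.0601  0.183 ] yaw -3.0750 F [0.2 0.3 0. ] w 0.614 q6 -1.75 | dp [-0.189 -0.099  1.226] yaw 0.0002
```

View pics/s1c.png

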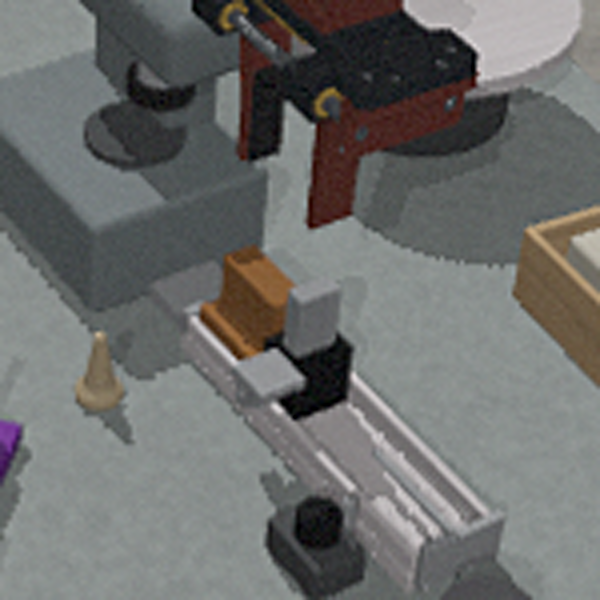

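View pics/t1c.png

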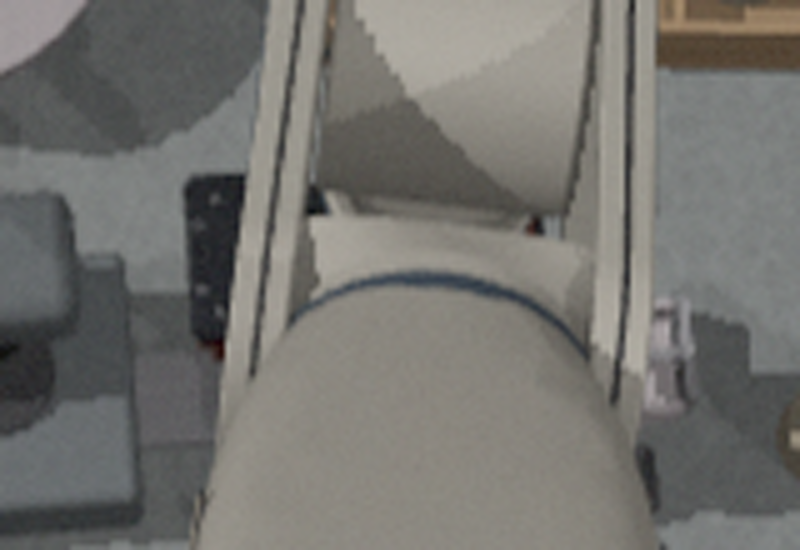

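Request:
{"op": "drive_tool", "data": {"commands": [{"gripper":-0.2,"dp":[-0.19,-0.1,0.3],"yaw":0},{"gripper":-0.2,"dp":[-0.19,-0.1,0.6],"yaw":0},{"gripper":-0.2,"dp":[-0.19,-0.1,0.8],"yaw":0},{"gripper":-0.2,"dp":[-0.19,-0.1,0.8],"yaw":0}]}}

```text
clock: 4.2
tool_pos: [0.6578, -0.0678, 0.1187]
ee_rot: [3.141, -0.003, -3.073]
wrist_force: [1.2, -0.3, -0.6]
width: 0.605
```

```bash
python3 plan.py .658 -.067 .085 3.207
python3 - <<'E'
from ov import *
s=vision.grab_frame("side")
crop(s,300,170,150,150,4,"pics/s2c.png")
E
```

```text
clk 4.20 pos [ 0.6578 -0.0678  0.1187] yaw -3.0731 F [ 1.2 -0.3 -0.6] w 0.605 q6 -1.76 | dp [-0.004  0.01   0.421] yaw 0.0005
```

View pics/s2c.png

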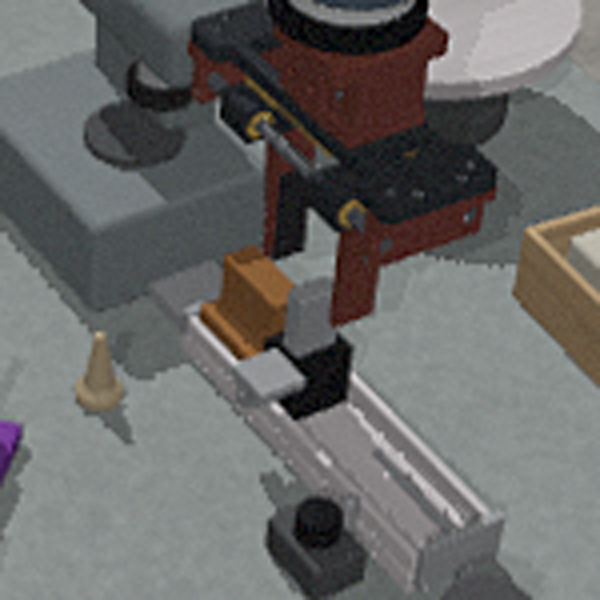

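Request:
{"op": "drive_tool", "data": {"commands": [{"gripper":-0.2,"dp":[0,0,0.15],"yaw":0},{"gripper":-0.2,"dp":[0,0,0.3],"yaw":0},{"gripper":-0.2,"dp":[0,0,0.42],"yaw":0},{"gripper":-0.2,"dp":[0,0,0.42],"yaw":0}]}}

```text
clock: 4.65
tool_pos: [0.6613, -0.0694, 0.093]
ee_rot: [-3.142, 0.005, -3.074]
wrist_force: [-14.2, 0.6, 50.3]
width: 0.602
```

Request:
{"op": "drive_tool", "data": {"commands": [{"gripper":0.8,"dp":[0,0,0],"yaw":0},{"gripper":0.8,"dp":[0,0,0],"yaw":0},{"gripper":0.8,"dp":[0,0,0],"yaw":0},{"gripper":0.8,"dp":[0,0,0],"yaw":0},{"gripper":0.8,"dp":[0,0,0],"yaw":0},{"gripper":0.8,"dp":[0,0,0],"yaw":0}], "force": 25}}

```text
clock: 5.25
tool_pos: [0.6637, -0.0704, 0.0925]
ee_rot: [-3.139, 0.011, -3.073]
wrist_force: [-4.3, -3.0, 36.3]
width: 0.154
```

```bash
python3 plan.py .6645 -.17 .085 3.207
```

```text
clk 5.25 pos [ 0.6637 -0.0704  0.0925] yaw -3.0733 F [-4.3 -3.  36.3] w 0.154 q6 -1.76 | dp [ 0.075 -1.243  0.093] yaw 0.0005
```

The front finger met the block's fin, whose top is at about 68 mm. The grip on the handle is good, so I'll take the downward load off.

Request:
{"op": "drive_tool", "data": {"commands": [{"gripper":0.8,"dp":[0,0,-0.05],"yaw":0},{"gripper":0.8,"dp":[0,0,-0.1],"yaw":0},{"gripper":0.8,"dp":[0,0,-0.1],"yaw":0},{"gripper":0.8,"dp":[0,0,-0.1],"yaw":0}]}}

```text
clock: 5.65
tool_pos: [0.6625, -0.0702, 0.0933]
ee_rot: [-3.139, 0.008, -3.073]
wrist_force: [13.8, -3.6, -15.7]
width: 0.157
```

```bash
python3 plan.py .6645 -.17 .0925 3.207;python3 - <<'E'
from ov import *
s=vision.grab_frame("side")
crop(s,300,170,150,150,4,"pics/s3c.png")
E
```

```text
clk 5.65 pos [ 0.6625 -0.0702  0.0933] yaw -3.0734 F [ 13.8  -3.6 -15.7] w 0.157 q6 -1.76 | dp [ 0.06  -1.247  0.01 ] yaw 0.0004
```

View pics/s3c.png

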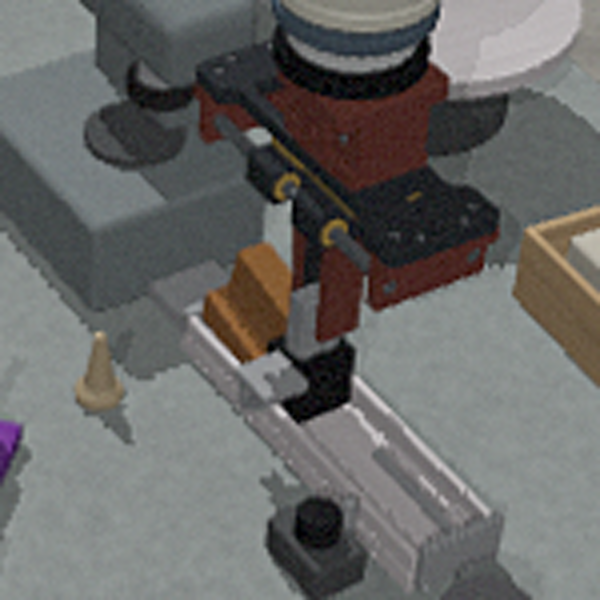

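Request:
{"op": "drive_tool", "data": {"commands": [{"gripper":0.8,"dp":[0,-0.1,0],"yaw":0},{"gripper":0.8,"dp":[0,-0.2,0],"yaw":0},{"gripper":0.8,"dp":[0,-0.3,0],"yaw":0},{"gripper":0.8,"dp":[0,-0.4,0],"yaw":0},{"gripper":0.8,"dp":[0,-0.5,0],"yaw":0},{"gripper":0.8,"dp":[0,-0.6,0],"yaw":0},{"gripper":0.8,"dp":[0,-0.7,0],"yaw":0},{"gripper":0.8,"dp":[0,-0.8,0],"yaw":0},{"gripper":0.8,"dp":[0,-0.9,0],"yaw":0},{"gripper":0.8,"dp":[0,-1,0],"yaw":0},{"gripper":0.8,"dp":[0,-1,0],"yaw":0},{"gripper":0.8,"dp":[0,-1,0],"yaw":0}]}}

```text
clock: 6.9
tool_pos: [0.6689, -0.1475, 0.0933]
ee_rot: [3.141, 0.01, -3.074]
wrist_force: [18.3, 9.2, -15.5]
width: 0.159
```

```bash
python3 plan.py .6645 -.17 .0925 3.207;python3 - <<'E'
from ov import *
s=vision.grab_frame("side")
crop(s,300,170,150,150,4,"pics/s4c.png")
E
```

```text
clk 6.90 pos [ 0.6689 -0.1475  0.0933] yaw -3.0741 F [ 18.3   9.2 -15.5] w 0.159 q6 -1.88 | dp [ 0.074 -0.277  0.01 ] yaw 0.0003
```

View pics/s4c.png

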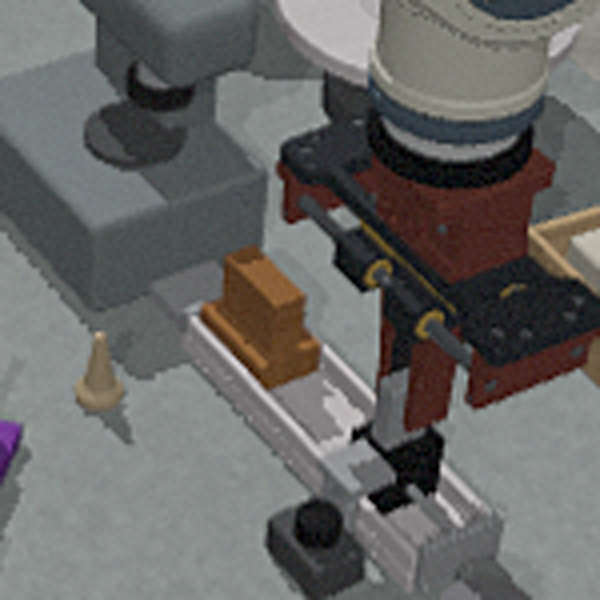

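Request:
{"op": "drive_tool", "data": {"commands": [{"gripper":0.8,"dp":[-0.035,0,0.03],"yaw":0},{"gripper":0.8,"dp":[-0.035,-0.1,0.03],"yaw":0},{"gripper":0.8,"dp":[-0.035,-0.2,0.03],"yaw":0},{"gripper":0.8,"dp":[-0.035,-0.27,0.03],"yaw":0},{"gripper":0.8,"dp":[-0.035,-0.32,0.03],"yaw":0},{"gripper":0.8,"dp":[-0.035,-0.35,0.03],"yaw":0},{"gripper":0.8,"dp":[-0.035,-0.35,0.03],"yaw":0}]}}

```text
clock: 7.65
tool_pos: [0.6713, -0.1712, 0.093]
ee_rot: [3.135, 0.004, -3.074]
wrist_force: [3.6, 26.1, 10.8]
width: 0.157
```

```bash
python3 plan.py .6645 -.17 .0925 3.207
```

```text
clk 7.65 pos [ 0.6713 -0.1712  0.093 ] yaw -3.0745 F [ 3.6 26.1 10.8] w 0.157 q6 -1.91 | dp [0.083 0.02  0.006] yaw 0.0003
```

Request:
{"op": "drive_tool", "data": {"commands": [{"gripper":0.8,"dp":[0,0.03,-0.01],"yaw":0},{"gripper":0.8,"dp":[0,0.05,-0.01],"yaw":0},{"gripper":0.8,"dp":[0,0.05,-0.01],"yaw":0},{"gripper":-0.2,"dp":[0,0.05,-0.01],"yaw":0},{"gripper":-0.2,"dp":[0,0.05,-0.01],"yaw":0},{"gripper":-0.2,"dp":[0,0.05,-0.01],"yaw":0},{"gripper":-0.2,"dp":[0,0.05,-0.01],"yaw":0},{"gripper":-0.2,"dp":[0,0.05,-0.01],"yaw":0}]}}

```text
clock: 8.45
tool_pos: [0.6685, -0.173, 0.0921]
ee_rot: [3.142, -0.001, -3.074]
wrist_force: [-0.2, 0.3, -0.5]
width: 0.572
```

Request:
{"op": "drive_tool", "data": {"commands": [{"gripper":-0.2,"dp":[0,0,-0.2],"yaw":0},{"gripper":-0.2,"dp":[0,0,-0.4],"yaw":0},{"gripper":-0.2,"dp":[0,0,-0.7],"yaw":0},{"gripper":-0.2,"dp":[0,0,-1],"yaw":0},{"gripper":-0.2,"dp":[0,0,-1],"yaw":0}]}}

```text
clock: 8.95
tool_pos: [0.6714, -0.1736, 0.1781]
ee_rot: [-3.139, 0.008, -3.074]
wrist_force: [-0.3, -0.3, 0.1]
width: 0.592
```

```bash
python3 plan.py .6645 -.17 .0925 3.207;python3 - <<'E'
from ov import *
s=vision.grab_frame("side")
crop(s,300,170,150,150,4,"pics/s5c.png")
E
```

```text
clk 8.95 pos [ 0.6714 -0.1736  0.1781] yaw -3.0739 F [-0.3 -0.3  0.1] w 0.592 q6 -1.91 | dp [0.083 0.051 1.07 ] yaw 0.0004
```

View pics/s5c.png

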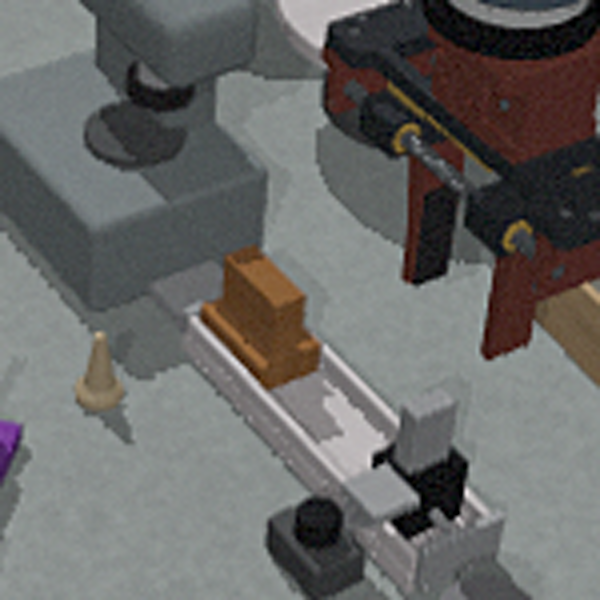

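Request:
{"op": "drive_tool", "data": {"commands": [{"gripper":-0.5,"dp":[0,0.3,-0.4],"yaw":0.02},{"gripper":-0.5,"dp":[0.3,0.6,-0.8],"yaw":0.04},{"gripper":-0.5,"dp":[0.6,0.9,-0.8],"yaw":0.06},{"gripper":-0.5,"dp":[0.8,1,-0.8],"yaw":0.08}]}}

```text
clock: 9.4
tool_pos: [0.5979, -0.0956, 0.237]
ee_rot: [3.141, -0.0, 2.703]
wrist_force: [-0.4, -0.1, -0.4]
width: 0.75
```

```bash
python3 plan.py .50 .3 .25 1.64
```

```text
clk 9.40 pos [ 0.5979 -0.0956  0.237 ] yaw 2.7027 F [-0.4 -0.1 -0.4] w 0.750 q6 -1.31 | dp [ 3.209  3.956 -0.163] yaw 0.1691
```

Request:
{"op": "drive_tool", "data": {"commands": [{"gripper":-0.5,"dp":[0.4,0.5,-0.1],"yaw":0.02},{"gripper":-0.5,"dp":[0.8,1,-0.2],"yaw":0.04},{"gripper":-0.5,"dp":[0.8,1,-0.2],"yaw":0.06},{"gripper":-0.5,"dp":[0.8,1,-0.2],"yaw":0.08}]}}

```text
clock: 9.8
tool_pos: [0.5744, 0.004, 0.2524]
ee_rot: [-3.141, -0.0, 2.202]
wrist_force: [0.3, 0.2, -0.1]
width: 0.751
```

```bash
python3 plan.py .50 .3 .25 1.64
```

```text
clk 9.80 pos [0.5744 0.004  0.2524] yaw 2.2016 F [ 0.3  0.2 -0.1] w 0.751 q6 -0.64 | dp [3.536 1.432 0.03 ] yaw 0.0894
```

Request:
{"op": "drive_tool", "data": {"commands": [{"gripper":-0.5,"dp":[0.5,0.2,0],"yaw":0.02},{"gripper":-0.5,"dp":[1,0.4,0],"yaw":0.04},{"gripper":-0.5,"dp":[1,0.4,0],"yaw":0.065},{"gripper":-0.5,"dp":[1,0.4,0],"yaw":0.0894}]}}

```text
clock: 10.2
tool_pos: [0.5527, 0.0869, 0.2519]
ee_rot: [-3.14, 0.0, 1.649]
wrist_force: [0.7, 0.6, -0.7]
width: 0.746
```

Request:
{"op": "drive_tool", "data": {"commands": [{"gripper":-0.5,"dp":[0.5,0.2,0],"yaw":0},{"gripper":-0.5,"dp":[1,0.4,0],"yaw":0},{"gripper":-0.5,"dp":[1,0.4,0],"yaw":0}]}}

```text
clock: 10.5
tool_pos: [0.5798, 0.1717, 0.252]
ee_rot: [3.141, -0.001, 1.656]
wrist_force: [0.5, 0.1, 0.5]
width: 0.751
```

Request:
{"op": "drive_tool", "data": {"commands": [{"gripper":-0.5,"dp":[0.5,0.2,0],"yaw":0},{"gripper":-0.5,"dp":[1,0.4,0],"yaw":0},{"gripper":-0.5,"dp":[1,0.4,0],"yaw":0}]}}

```text
clock: 10.8
tool_pos: [0.6049, 0.2536, 0.2519]
ee_rot: [3.141, -0.001, 1.656]
wrist_force: [0.3, 0.2, -0.8]
width: 0.749
```

```bash
python3 plan.py .50 .3 .25 1.64;python3 - <<'E'
from ov import *
s=vision.grab_frame("side");t=vision.grab_frame("top")
cv2.imwrite("pics/s6.png",s[:,:,::-1]);cv2.imwrite("pics/t6.png",t[:,:,::-1])
crop(t,200,150,220,150,3.6,"pics/t6c.png")
crop(t,300,175,70,45,11,"pics/t6d.png")
crop(t,350,170,70,55,11,"pics/t6e.png")
crop(s,330,210,110,110,5,"pics/s6c.png")
E
```

```text
clk 10.80 pos [0.6049 0.2536 0.2519] yaw 1.6557 F [ 0.3  0.2 -0.8] w 0.749 q6 0.29 | dp [ 0.689 -1.257  0.023] yaw 0.0025
```

View pics/t6c.png

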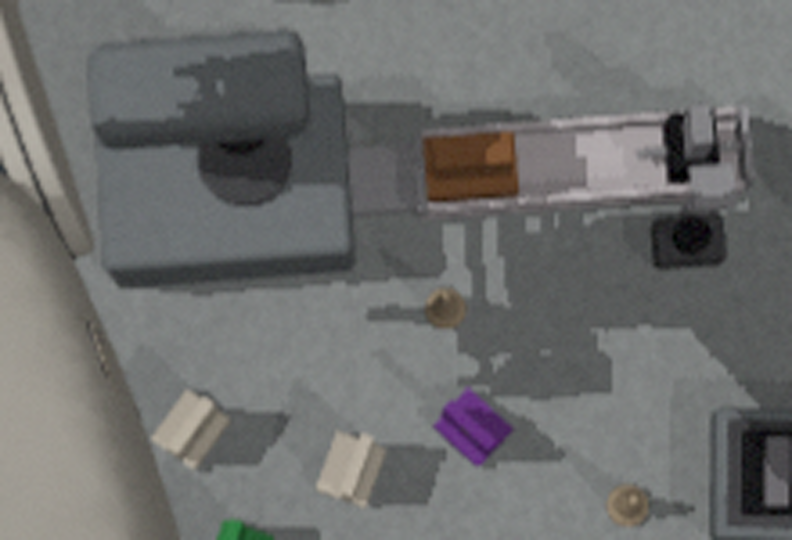

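View pics/t6d.png

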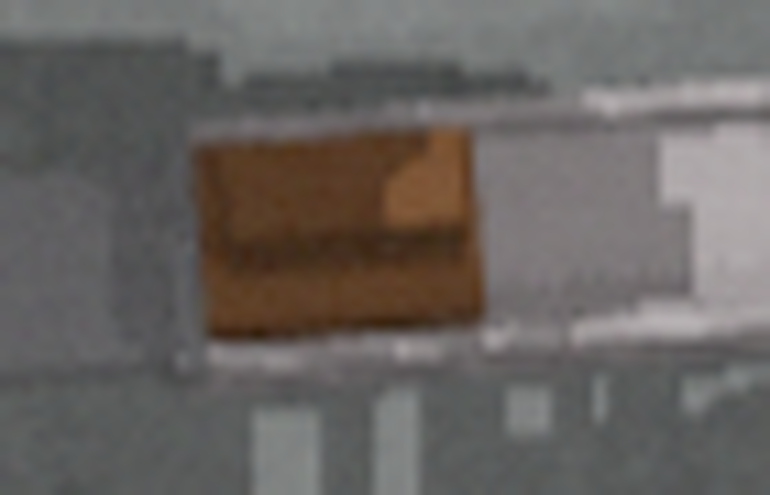

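View pics/t6e.png

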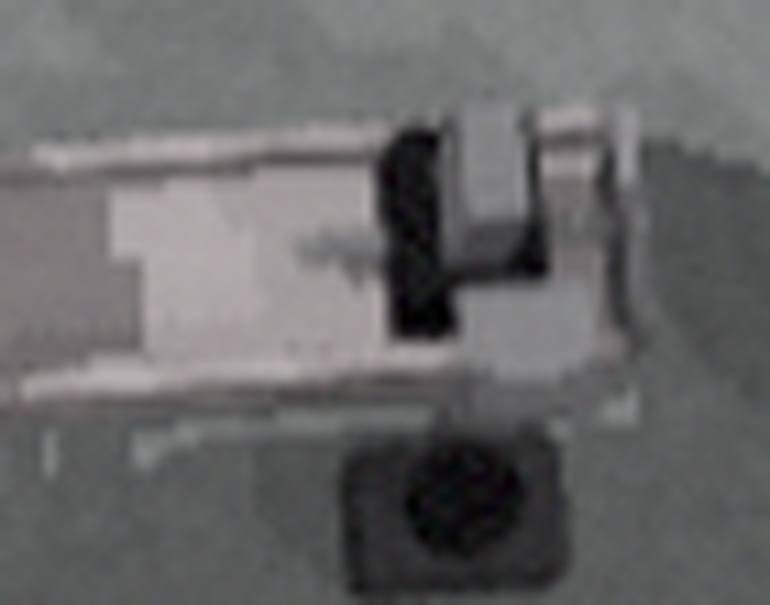

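View pics/s6c.png

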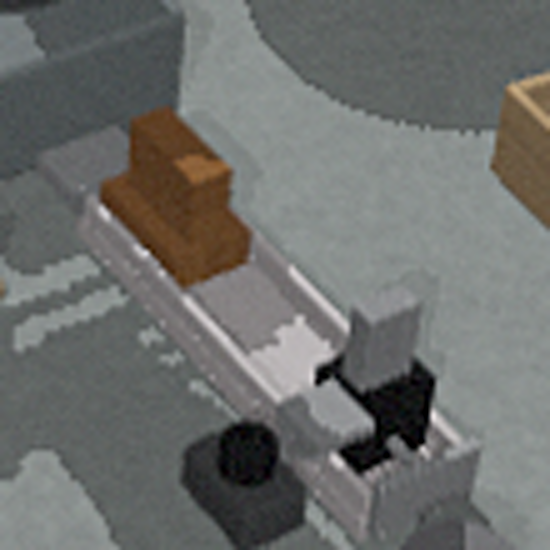

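Run:
```python
from ov import *
U=lambda x0,y0,sc,p: [x0+(p[0]+.5)/sc-.5,y0+(p[1]+.5)/sc-.5]
D=lambda p:U(300,175,11,p);Ee=lambda p:U(350,170,11,p);S=lambda p:U(330,210,5,p)
near=[D((210,355)),D((500,337)),D((740,322)),Ee((30,385)),Ee((400,358))]
far=[D((200,132)),D((620,103)),D((740,95)),Ee((40,155)),Ee((390,131))]
for n,L in(("near",near),("far",far)):
    P=np.array([onz("top",u,.026) for u in L]);print(n,np.round(P,4).tolist());k=np.polyfit(P[:,1],P[:,0],1);print(" slope",k, "yaw",-np.pi/2+np.arctan(-k[0]))
nearS=[S((92,210)),S((180,300)),S((350,480))];farS=[S((255,240)),S((340,325)),S((460,440))]
for n,L in(("nearS",nearS),("farS",farS)):
    P=np.array([onz("side",u,.026) for u in L]);print(n,np.round(P,4).tolist());k=np.polyfit(P[:,1],P[:,0],1);print(" slope",k)
# stop edge & block & follower in top
print("block left base corners", onz("top",D((200,150)),.032),onz("top",D((208,330)),.032), "right",onz("top",D((483,318)),.032))
print("follower front top edge", onz("top",Ee((385,130)),.054),onz("top",Ee((392,330)),.054))
print("pad",onz("top",Ee((465,497)),.04),onz("side",S((248,440)),.04))
print("handle top c",onz("top",Ee((490,160)),.092))
a=cv2.imread("pics/t6.png").astype(int)[:,:,::-1]
m=seg(a,brown,(330,195));print(m.sum(),roi(m,0))
```

```text
near [[0.6236, 0.0045, 0.026], [0.628, -0.0576, 0.026], [0.6316, -0.1092, 0.026], [0.6296, -0.0748, 0.026], [0.6361, -0.1544, 0.026]]
 slope [-0.07760062  0.62369865] yaw -1.4933509117416242
far [[0.6729, 0.0069, 0.026], [0.6799, -0.0837, 0.026], [0.6819, -0.1096, 0.026], [0.6806, -0.0772, 0.026], [0.6865, -0.153, 0.026]]
 slope [-0.08330963  0.6734175 ] yaw -1.4876786376088365
nearS [[0.6232, -0.0022, 0.026], [0.6306, -0.07, 0.026], [0.6417, -0.1907, 0.026]]
 slope [-0.09769837  0.62325805]
farS [[0.6796, -0.0495, 0.026], [0.6853, -0.1116, 0.026], [0.6944, -0.1899, 0.026]]
 slope [-0.10559532  0.67407226]
block left base corners [0.66725605 0.00692476 0.032     ] [0.62764881 0.00502165 0.032     ] right [ 0.63066731 -0.0537029   0.032     ]
follower front top edge [ 0.67885274 -0.14849674  0.054     ] [ 0.63533639 -0.14934036  0.054     ]
pad [ 0.60256031 -0.16600795  0.04      ] [ 0.60760761 -0.16599071  0.04      ]
handle top c [ 0.66198664 -0.16543512  0.092     ]
465.0 (np.int64(318), np.int64(186), np.int64(25), np.int64(19))
```

```bash
python3 plan.py .6505 -.0235 .25 1.6546
```

```text
clk 10.90 pos [0.6036 0.2501 0.2515] yaw 1.6542 F [-0.3  0.5  0.4] w 0.749 q6 0.29 | dp [-3.457  0.3    0.019] yaw -0.0001
```

Request:
{"op": "drive_tool", "data": {"commands": [{"gripper":-0.3,"dp":[-0.5,0,0],"yaw":0},{"gripper":-0.3,"dp":[-1,0.1,0],"yaw":0},{"gripper":-0.3,"dp":[-1,0.1,0],"yaw":0}]}}

```text
clock: 11.2
tool_pos: [0.6188, 0.1657, 0.2522]
ee_rot: [-3.14, 0.002, 1.648]
wrist_force: [0.0, 0.3, -0.4]
width: 0.652
```

Request:
{"op": "drive_tool", "data": {"commands": [{"gripper":-0.3,"dp":[-0.5,0,0],"yaw":0},{"gripper":-0.3,"dp":[-1,0.1,0],"yaw":0},{"gripper":-0.3,"dp":[-1,0.1,0],"yaw":0}]}}

```text
clock: 11.5
tool_pos: [0.6333, 0.0874, 0.2524]
ee_rot: [-3.141, 0.001, 1.648]
wrist_force: [-0.3, -0.7, -0.1]
width: 0.652
```

Request:
{"op": "drive_tool", "data": {"commands": [{"gripper":-0.3,"dp":[-0.5,0,0],"yaw":0},{"gripper":-0.3,"dp":[-1,0.1,0],"yaw":0},{"gripper":-0.3,"dp":[-1,0.1,0],"yaw":0},{"gripper":-0.3,"dp":[-1,0.1,0],"yaw":0}]}}

```text
clock: 11.9
tool_pos: [0.6472, 0.0125, 0.2523]
ee_rot: [-3.141, -0.001, 1.65]
wrist_force: [-0.1, 0.1, -0.2]
width: 0.652
```

```bash
python3 plan.py .6505 -.0235 .10 1.6546
```

```text
clk 11.90 pos [0.6472 0.0125 0.2523] yaw 1.6504 F [-0.1  0.1 -0.2] w 0.652 q6 -0.08 | dp [-0.452  0.005  1.903] yaw -0.0007
```

Request:
{"op": "drive_tool", "data": {"commands": [{"gripper":-0.3,"dp":[-0.45,0.005,0.2],"yaw":0},{"gripper":-0.3,"dp":[-0.45,0.005,0.6],"yaw":0},{"gripper":-0.3,"dp":[-0.45,0.005,1],"yaw":0},{"gripper":-0.3,"dp":[-0.45,0.005,1],"yaw":0}]}}

```text
clock: 12.3
tool_pos: [0.6477, -0.0213, 0.1682]
ee_rot: [-3.133, -0.001, 1.654]
wrist_force: [-1.2, 0.2, -0.4]
width: 0.648
```

Request:
{"op": "drive_tool", "data": {"commands": [{"gripper":-0.3,"dp":[0,0,0.3],"yaw":0},{"gripper":-0.3,"dp":[0,0,0.6],"yaw":0},{"gripper":-0.3,"dp":[0,0,0.85],"yaw":0},{"gripper":-0.3,"dp":[0,0,0.85],"yaw":0},{"gripper":-0.3,"dp":[0,0,0.85],"yaw":0}]}}

```text
clock: 12.8
tool_pos: [0.6517, -0.0219, 0.1058]
ee_rot: [3.141, -0.0, 1.654]
wrist_force: [-0.0, -1.0, -0.0]
width: 0.65
```

```bash
python3 plan.py .6505 -.0235 .062 1.6546;python3 - <<'E'
from ov import *
s=vision.grab_frame("side")
crop(s,300,150,150,150,4,"pics/s7c.png")
E
```

```text
clk 12.80 pos [ 0.6517 -0.0219  0.1058] yaw 1.6536 F [-0. -1. -0.] w 0.650 q6 -0.13 | dp [-0.019 -0.017  0.547] yaw -0.0002
```

View pics/s7c.png

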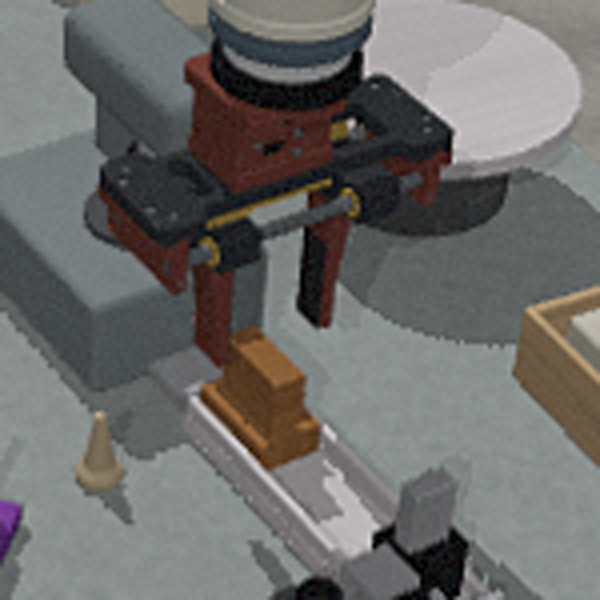

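Request:
{"op": "drive_tool", "data": {"commands": [{"gripper":-0.3,"dp":[-0.02,-0.017,0.2],"yaw":0},{"gripper":-0.3,"dp":[-0.02,-0.017,0.4],"yaw":0},{"gripper":-0.3,"dp":[-0.02,-0.017,0.53],"yaw":0},{"gripper":-0.3,"dp":[-0.02,-0.017,0.53],"yaw":0},{"gripper":-0.3,"dp":[-0.02,-0.017,0.53],"yaw":0}]}}

```text
clock: 13.35
tool_pos: [0.6497, -0.0244, 0.0614]
ee_rot: [-3.14, -0.0, 1.653]
wrist_force: [-0.1, -0.3, 0.6]
width: 0.652
```

Request:
{"op": "drive_tool", "data": {"commands": [{"gripper":0.9,"dp":[0,0,0],"yaw":0},{"gripper":0.9,"dp":[0,0,0],"yaw":0},{"gripper":0.9,"dp":[0,0,0],"yaw":0},{"gripper":0.9,"dp":[0,0,0],"yaw":0},{"gripper":0.9,"dp":[0,0,0],"yaw":0},{"gripper":0.9,"dp":[0,0,0],"yaw":0}], "force": 20}}

```text
clock: 13.95
tool_pos: [0.6505, -0.0244, 0.0624]
ee_rot: [3.14, 0.0, 1.653]
wrist_force: [0.7, -1.1, 0.7]
width: 0.227
```

```bash
python3 plan.py .6505 -.0235 .062 1.6546
```

```text
clk 13.95 pos [ 0.6505 -0.0244  0.0624] yaw 1.6528 F [ 0.7 -1.1  0.7] w 0.227 q6 -0.14 | dp [0.012 0.001 0.005] yaw -0.0003
```

Request:
{"op": "drive_tool", "data": {"commands": [{"gripper":0.9,"dp":[0,0,-0.1],"yaw":0},{"gripper":0.9,"dp":[0,0,-0.3],"yaw":0},{"gripper":0.9,"dp":[0,0,-0.6],"yaw":0},{"gripper":0.9,"dp":[0,0,-1],"yaw":0},{"gripper":0.9,"dp":[0,0,-1],"yaw":0}]}}

```text
clock: 14.45
tool_pos: [0.6522, -0.0246, 0.1471]
ee_rot: [3.135, 0.001, 1.653]
wrist_force: [1.2, -0.8, -0.1]
width: 0.226
```

Request:
{"op": "drive_tool", "data": {"commands": [{"gripper":0.9,"dp":[0,-0.1,-0.3],"yaw":0},{"gripper":0.9,"dp":[0,-0.4,-0.6],"yaw":0},{"gripper":0.9,"dp":[0,-0.7,-0.8],"yaw":-0.02},{"gripper":0.9,"dp":[0,-1,-0.8],"yaw":-0.04},{"gripper":0.9,"dp":[0,-1,-0.8],"yaw":-0.06}]}}

```text
clock: 14.95
tool_pos: [0.5666, -0.0311, 0.2061]
ee_rot: [-3.139, -0.002, 2.035]
wrist_force: [-0.0, 0.6, -0.6]
width: 0.224
```

```bash
python3 plan.py .4727 .3988 .2 2.946
```

```text
clk 14.95 pos [ 0.5666 -0.0311  0.2061] yaw 2.0346 F [-0.   0.6 -0.6] w 0.224 q6 -0.54 | dp [5.331 1.354 0.076] yaw -0.1450
```

Request:
{"op": "drive_tool", "data": {"commands": [{"gripper":0.9,"dp":[0.3,0.1,0],"yaw":-0.02},{"gripper":0.9,"dp":[0.65,0.2,0],"yaw":-0.04},{"gripper":0.9,"dp":[1,0.3,0],"yaw":-0.06},{"gripper":0.9,"dp":[1,0.3,0],"yaw":-0.06}]}}

```text
clock: 15.35
tool_pos: [0.5548, 0.0537, 0.2057]
ee_rot: [-3.14, -0.002, 2.412]
wrist_force: [1.1, -0.5, -1.1]
width: 0.235
```

```bash
python3 plan.py .4727 .3988 .2 2.946
```

```text
clk 15.35 pos [0.5548 0.0537 0.2057] yaw 2.4119 F [ 1.1 -0.5 -1.1] w 0.235 q6 -0.77 | dp [3.641 2.532 0.071] yaw -0.0850
```

Request:
{"op": "drive_tool", "data": {"commands": [{"gripper":0.9,"dp":[0.35,0.25,0],"yaw":-0.02},{"gripper":0.9,"dp":[0.7,0.5,0],"yaw":-0.04},{"gripper":0.9,"dp":[1,0.7,0],"yaw":-0.06},{"gripper":0.9,"dp":[1,0.7,0],"yaw":-0.085}]}}

```text
clock: 15.75
tool_pos: [0.5334, 0.1484, 0.2058]
ee_rot: [-3.141, -0.001, 2.94]
wrist_force: [0.3, -1.3, -0.8]
width: 0.225
```

```bash
python3 plan.py .4727 .3988 .2 2.946
```

```text
clk 15.75 pos [0.5334 0.1484 0.2058] yaw 2.9397 F [ 0.3 -1.3 -0.8] w 0.225 q6 -1.12 | dp [1.371 2.915 0.072] yaw -0.0010
```

Request:
{"op": "drive_tool", "data": {"commands": [{"gripper":0.9,"dp":[0.2,0.4,0],"yaw":0},{"gripper":0.9,"dp":[0.4,0.8,0],"yaw":0},{"gripper":0.9,"dp":[0.47,1,0],"yaw":0}]}}

```text
clock: 16.05
tool_pos: [0.5133, 0.2337, 0.2058]
ee_rot: [-3.141, -0.001, 2.933]
wrist_force: [1.0, 0.2, -0.2]
width: 0.225
```

Request:
{"op": "drive_tool", "data": {"commands": [{"gripper":0.9,"dp":[0.2,0.4,0],"yaw":0},{"gripper":0.9,"dp":[0.4,0.8,0],"yaw":0},{"gripper":0.9,"dp":[0.47,1,0],"yaw":0}]}}

```text
clock: 16.35
tool_pos: [0.4935, 0.32, 0.2059]
ee_rot: [-3.141, -0.0, 2.934]
wrist_force: [0.5, 0.3, -0.5]
width: 0.229
```

Request:
{"op": "drive_tool", "data": {"commands": [{"gripper":0.9,"dp":[0.2,0.4,0.1],"yaw":0},{"gripper":0.9,"dp":[0.4,0.8,0.2],"yaw":0},{"gripper":0.9,"dp":[0.45,0.95,0.4],"yaw":0},{"gripper":0.9,"dp":[0.45,0.95,0.4],"yaw":0}]}}

```text
clock: 16.75
tool_pos: [0.4734, 0.4001, 0.1715]
ee_rot: [-3.138, -0.002, 2.935]
wrist_force: [0.0, -0.7, -0.3]
width: 0.228
```

```bash
python3 plan.py .4727 .3988 .0555 2.946;python3 - <<'E'
from ov import *
s=vision.grab_frame("side");t=vision.grab_frame("top")
crop(s,160,120,150,130,4,"pics/s8c.png");crop(t,90,210,150,130,4,"pics/t8c.png")
E
```

```text
clk 16.75 pos [0.4734 0.4001 0.1715] yaw 2.9353 F [ 0.  -0.7 -0.3] w 0.228 q6 -0.68 | dp [ 0.006 -0.018  1.45 ] yaw -0.0017
```

View pics/s8c.png

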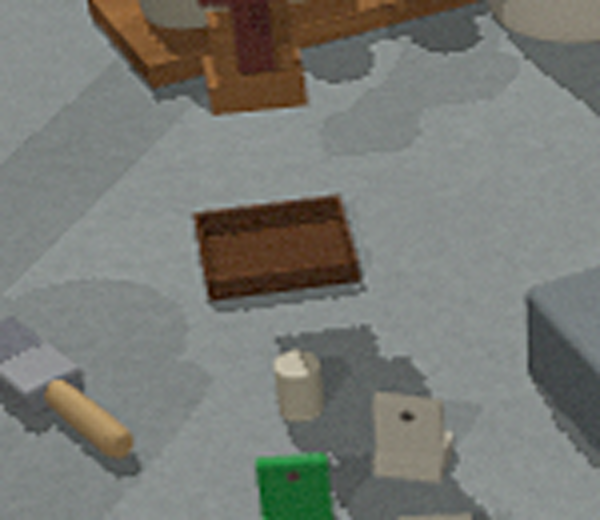

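Request:
{"op": "drive_tool", "data": {"commands": [{"gripper":0.9,"dp":[0,-0.018,0.3],"yaw":0},{"gripper":0.9,"dp":[0,-0.018,0.6],"yaw":0},{"gripper":0.9,"dp":[0,-0.018,0.9],"yaw":0},{"gripper":0.9,"dp":[0,-0.018,1],"yaw":0},{"gripper":0.9,"dp":[0,-0.018,1],"yaw":0}]}}

```text
clock: 17.35
tool_pos: [0.4742, 0.3975, 0.0935]
ee_rot: [-3.14, -0.001, 2.932]
wrist_force: [0.2, -0.0, -1.3]
width: 0.227
```

```bash
python3 plan.py .4727 .3988 .0555 2.946;python3 - <<'E'
from ov import *
s=vision.grab_frame("side");t=vision.grab_frame("top")
crop(s,160,120,150,130,4,"pics/s9c.png");crop(t,90,210,150,130,4,"pics/t9c.png")
E
```

```text
clk 17.35 pos [0.4742 0.3975 0.0935] yaw 2.9323 F [ 0.2 -0.  -1.3] w 0.227 q6 -0.68 | dp [0.022 0.012 0.475] yaw -0.0022
```

View pics/s9c.png

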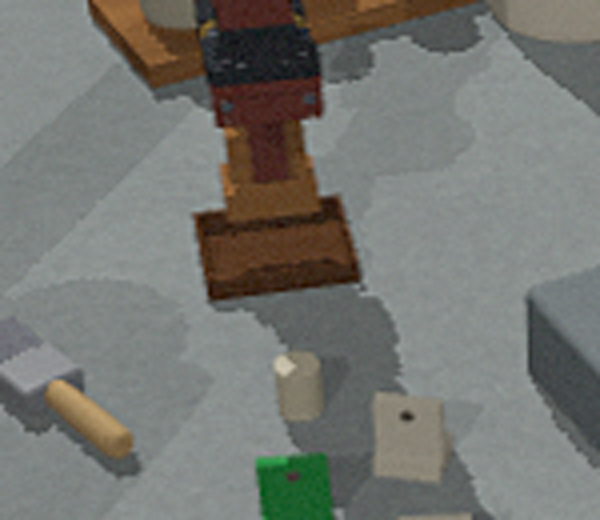

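Looks aligned over the tray. Lowering and releasing.

Request:
{"op": "drive_tool", "data": {"commands": [{"gripper":0.9,"dp":[0.02,0.01,0.15],"yaw":0},{"gripper":0.9,"dp":[0.02,0.01,0.3],"yaw":0},{"gripper":0.9,"dp":[0.02,0.01,0.4],"yaw":0},{"gripper":0.9,"dp":[0.02,0.01,0.47],"yaw":0},{"gripper":0.9,"dp":[0.02,0.01,0.47],"yaw":0},{"gripper":0.9,"dp":[0.02,0.01,0.475],"yaw":0}]}}

```text
clock: 18.05
tool_pos: [0.4727, 0.4002, 0.0559]
ee_rot: [-3.141, -0.0, 2.934]
wrist_force: [-0.3, 0.1, -1.0]
width: 0.227
```

```bash
python3 plan.py .4727 .3988 .055 2.946;python3 - <<'E'
from ov import *
s=vision.grab_frame("side")
crop(s,160,120,150,130,4,"pics/s10c.png")
E
```

```text
clk 18.05 pos [0.4727 0.4002 0.0559] yaw 2.9338 F [-0.3  0.1 -1. ] w 0.227 q6 -0.68 | dp [-0.003 -0.017  0.011] yaw -0.0019
```

View pics/s10c.png

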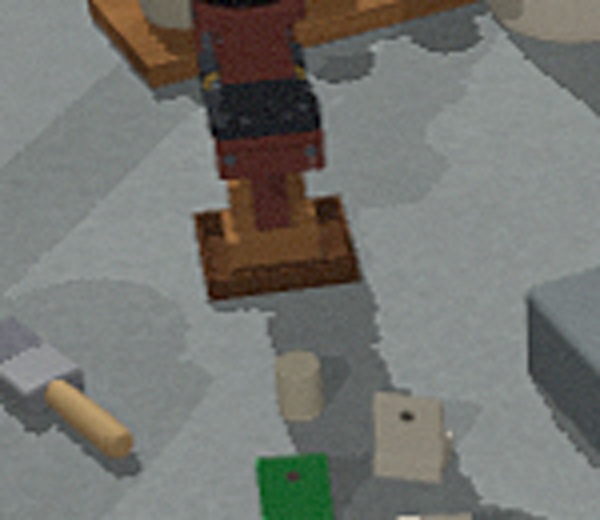

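Request:
{"op": "drive_tool", "data": {"commands": [{"gripper":0.9,"dp":[0,0,0.015],"yaw":0},{"gripper":0.3,"dp":[0,0,0.015],"yaw":0},{"gripper":0.1,"dp":[0,0,0.015],"yaw":0},{"gripper":0.1,"dp":[0,0,0.015],"yaw":0},{"gripper":0.1,"dp":[0,0,0.015],"yaw":0},{"gripper":0.1,"dp":[0,0,-0.2],"yaw":0},{"gripper":-0.3,"dp":[0,0,-0.6],"yaw":0},{"gripper":-0.3,"dp":[0,0,-1],"yaw":0},{"gripper":-0.3,"dp":[0,0,-1],"yaw":0}]}}

```text
clock: 19.0
tool_pos: [0.4751, 0.4021, 0.1417]
ee_rot: [3.135, 0.005, 2.934]
wrist_force: [0.9, -0.8, -0.3]
width: 0.645
```

Request:
{"op": "drive_tool", "data": {"commands": [{"gripper":-0.3,"dp":[0,-0.4,-0.4],"yaw":0},{"gripper":-0.3,"dp":[0,-0.8,-0.6],"yaw":0},{"gripper":-0.3,"dp":[0,-1,-0.6],"yaw":0}]}}

```text
clock: 19.3
tool_pos: [0.4564, 0.3207, 0.1861]
ee_rot: [3.14, 0.002, 2.933]
wrist_force: [0.6, -0.6, -1.1]
width: 0.65
```

```bash
python3 - <<'E'
from fit import *
s=vision.grab_frame("side");t=vision.grab_frame("top")
cv2.imwrite("pics/s11.png",s[:,:,::-1]);cv2.imwrite("pics/t11.png",t[:,:,::-1])
crop(s,160,120,150,150,4,"pics/s11c.png")
E
python3 plan.py .4765 .1552 .2 .983
```

```text
clk 19.40 pos [0.4557 0.3203 0.1841] yaw 2.9320 F [ 0.3  1.1 -0.6] w 0.645 q6 -0.77 | dp [-0.684 -1.964 -0.198] yaw 0.3102
```

View pics/s11c.png

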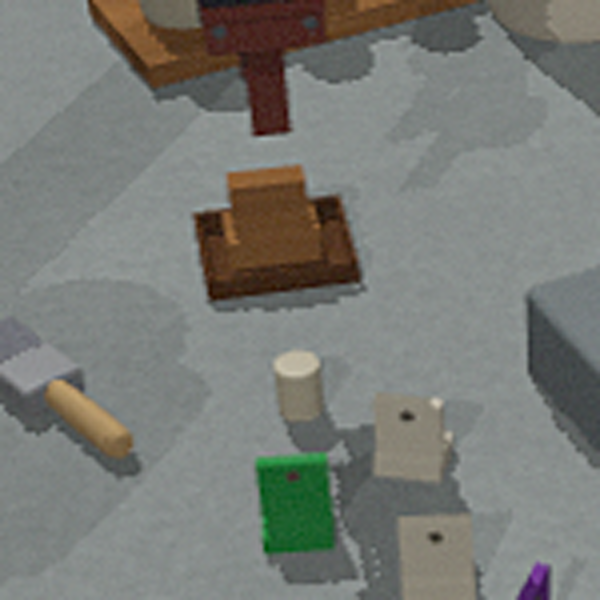

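View pics/t11.png

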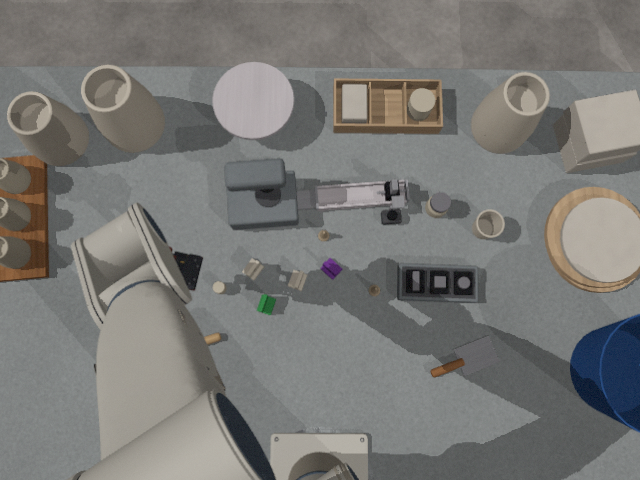

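Request:
{"op": "drive_tool", "data": {"commands": [{"gripper":-0.3,"dp":[-0.17,-0.5,-0.1],"yaw":0.02},{"gripper":-0.3,"dp":[-0.34,-1,-0.1],"yaw":0.04},{"gripper":-0.3,"dp":[-0.34,-1,-0.1],"yaw":0.06},{"gripper":-0.3,"dp":[-0.34,-1,-0.1],"yaw":0.08},{"gripper":-0.3,"dp":[-0.34,-1,-0.1],"yaw":0.1},{"gripper":-0.3,"dp":[-0.34,-1,-0.1],"yaw":0.12},{"gripper":-0.3,"dp":[-0.34,-1,-0.1],"yaw":0.14},{"gripper":-0.3,"dp":[-0.34,-1,-0.1],"yaw":0.16},{"gripper":-0.3,"dp":[-0.34,-1,-0.1],"yaw":0.18}]}}

```text
clock: 20.3
tool_pos: [0.4665, 0.2388, 0.191]
ee_rot: [-3.14, -0.0, 1.798]
wrist_force: [-0.8, 0.6, -0.3]
width: 0.649
```

```bash
python3 plan.py .4765 .1552 .15 .983
```

```text
clk 20.30 pos [0.4665 0.2388 0.191 ] yaw 1.7978 F [-0.8  0.6 -0.3] w 0.649 q6 0.22 | dp [-1.047 -0.113  0.512] yaw 0.1297
```

Request:
{"op": "drive_tool", "data": {"commands": [{"gripper":-0.3,"dp":[-0.4,-0.05,0.1],"yaw":0.02},{"gripper":-0.3,"dp":[-0.8,-0.1,0.2],"yaw":0.04},{"gripper":-0.3,"dp":[-1,-0.11,0.4],"yaw":0.06},{"gripper":-0.3,"dp":[-1,-0.11,0.5],"yaw":0.08},{"gripper":-0.3,"dp":[-1,-0.11,0.5],"yaw":0.1},{"gripper":-0.3,"dp":[-1,-0.11,0.5],"yaw":0.12},{"gripper":-0.3,"dp":[-1,-0.11,0.5],"yaw":0.13},{"gripper":-0.3,"dp":[-1,-0.11,0.5],"yaw":0.13}]}}

```text
clock: 21.1
tool_pos: [0.4763, 0.1587, 0.151]
ee_rot: [-3.141, 0.001, 0.986]
wrist_force: [-0.4, 0.3, 0.4]
width: 0.647
```

```bash
python3 plan.py .4765 .1552 .11 .983
python3 - <<'E'
from ov import *
s=vision.grab_frame("side")
Y=(0,255,255)
ti=[(P,p,0,Y) for p in((.4765,.1552,.983),(.4526,.0499,1.264)) for P in TILE]
overlay(s,"side",ti,(210,150,130,130),5,"pics/s12c.png")
E
```

```text
clk 21.10 pos [0.4763 0.1587 0.151 ] yaw 0.9857 F [-0.4  0.3  0.4] w 0.647 q6 0.88 | dp [-0.036  0.026  0.513] yaw 0.0004
```

View pics/s12c.png

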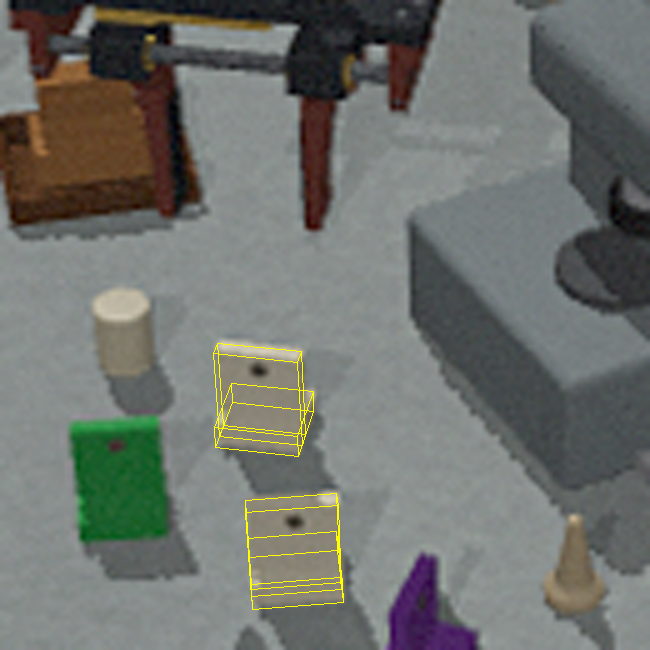

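Request:
{"op": "drive_tool", "data": {"commands": [{"gripper":-0.3,"dp":[-0.036,0.026,0.3],"yaw":0},{"gripper":-0.3,"dp":[-0.036,0.026,0.6],"yaw":0},{"gripper":-0.3,"dp":[-0.036,0.026,0.8],"yaw":0},{"gripper":-0.3,"dp":[-0.036,0.026,0.8],"yaw":0},{"gripper":-0.3,"dp":[-0.036,0.026,0.8],"yaw":0}]}}

```text
clock: 21.65
tool_pos: [0.4763, 0.1547, 0.0878]
ee_rot: [-3.141, 0.001, 0.987]
wrist_force: [-0.2, 0.3, 0.6]
width: 0.646
```

```bash
python3 plan.py .4765 .1552 .045 .983
python3 - <<'E'
from ov import *
s=vision.grab_frame("side")
Y=(0,255,255)
crop(s,210,150,130,130,5,"pics/s13c.png")
E
```

```text
clk 21.65 pos [0.4763 0.1547 0.0878] yaw 0.9870 F [-0.2  0.3  0.6] w 0.646 q6 0.87 | dp [ 0.006 -0.001  0.535] yaw 0.0006
```

View pics/s13c.png

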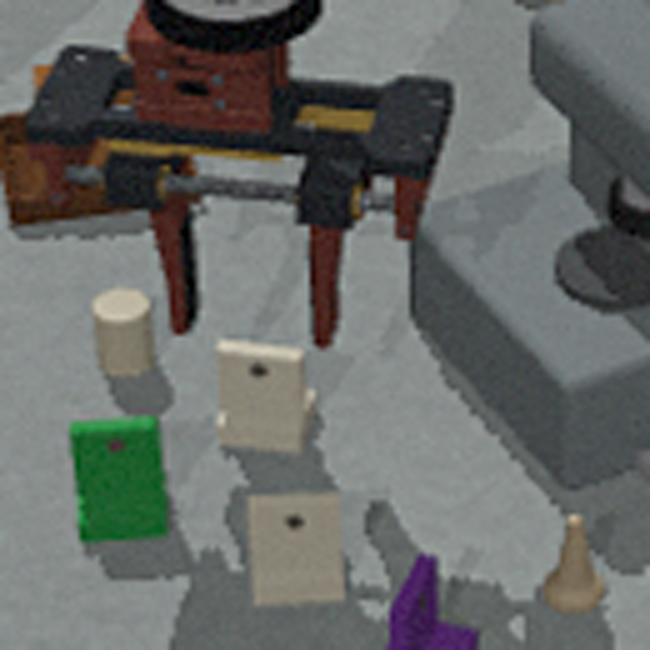

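Request:
{"op": "drive_tool", "data": {"commands": [{"gripper":-0.3,"dp":[0,0,0.15],"yaw":0},{"gripper":-0.3,"dp":[0,0,0.3],"yaw":0},{"gripper":-0.3,"dp":[0,0,0.45],"yaw":0},{"gripper":-0.3,"dp":[0,0,0.53],"yaw":0},{"gripper":-0.3,"dp":[0,0,0.53],"yaw":0},{"gripper":-0.3,"dp":[0,0,0.53],"yaw":0}]}}

```text
clock: 22.3
tool_pos: [0.4762, 0.1545, 0.0454]
ee_rot: [-3.141, 0.0, 0.986]
wrist_force: [0.3, 0.3, 0.0]
width: 0.648
```

```bash
python3 plan.py .4765 .1552 .045 .983
python3 - <<'E'
from ov import *
s=vision.grab_frame("side")
Y=(0,255,255)
crop(s,210,150,130,130,5,"pics/s14c.png")
E
```

```text
clk 22.30 pos [0.4762 0.1545 0.0454] yaw 0.9859 F [0.3 0.3 0. ] w 0.648 q6 0.87 | dp [ 0.01  -0.002  0.005] yaw 0.0005
```

View pics/s14c.png

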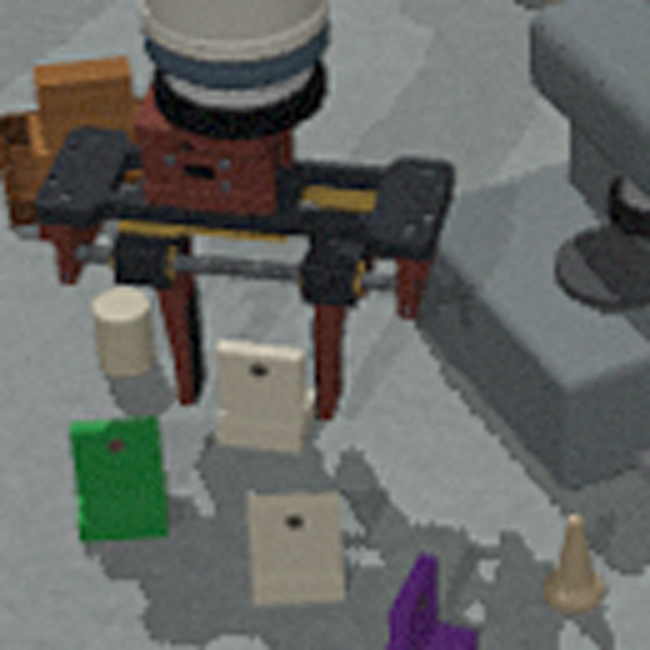

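Run:
```python
from ov import *
P=place(np.array([[0,.0285,.0204],[0,-.0285,.0204],[0,.0375,.0204],[0,-.0375,.0204]]),.4762,.1545,.986)
print((proj("side",P)-[210,150])*5)
```

```text
[[199.04747768 394.66587199]
 [317.65697894 407.12530311]
 [180.4098288  392.70785126]
 [336.47843398 409.10220138]]
```

Request:
{"op": "drive_tool", "data": {"commands": [{"gripper":0.3,"dp":[0,0,0],"yaw":0},{"gripper":0.3,"dp":[0,0,0],"yaw":0},{"gripper":0.3,"dp":[0,0,0],"yaw":0},{"gripper":0.3,"dp":[0,0,0],"yaw":0},{"gripper":0.3,"dp":[0,0,0],"yaw":0},{"gripper":0.3,"dp":[0,0,0],"yaw":0}], "force": 20}}

```text
clock: 22.95
tool_pos: [0.4765, 0.1546, 0.046]
ee_rot: [3.141, -0.0, 0.986]
wrist_force: [-0.3, -0.4, 5.9]
width: 0.451
```

Request:
{"op": "drive_tool", "data": {"commands": [{"gripper":0.3,"dp":[0,0,-0.1],"yaw":0},{"gripper":0.3,"dp":[0,0,-0.3],"yaw":0},{"gripper":0.3,"dp":[0,0,-0.6],"yaw":0},{"gripper":0.3,"dp":[0,0,-1],"yaw":0},{"gripper":0.3,"dp":[0,0,-1],"yaw":0}]}}

```text
clock: 23.45
tool_pos: [0.4783, 0.1552, 0.1291]
ee_rot: [3.138, -0.005, 0.986]
wrist_force: [-0.5, 0.4, -0.5]
width: 0.454
```

```bash
python3 - <<'E'
from ov import *
s=vision.grab_frame("side")
crop(s,210,120,130,150,4,"pics/s15c.png")
E
python3 plan.py .6503 -.022 .13 1.6546
```

```text
clk 23.50 pos [0.4774 0.1549 0.1275] yaw 0.9859 F [ 0.2 -0.5 -1.2] w 0.453 q6 0.87 | dp [-0.65   3.022 -0.032] yaw -0.1064
```

View pics/s15c.png

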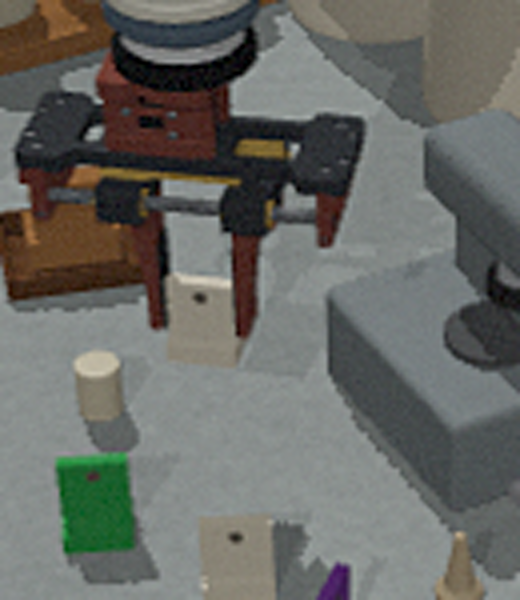

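Request:
{"op": "drive_tool", "data": {"commands": [{"gripper":0.3,"dp":[-0.25,0.15,-0.1],"yaw":-0.02},{"gripper":0.3,"dp":[-0.55,0.35,-0.2],"yaw":-0.04},{"gripper":0.3,"dp":[-0.9,0.6,-0.3],"yaw":-0.06},{"gripper":0.3,"dp":[-1,0.66,-0.4],"yaw":-0.08},{"gripper":0.3,"dp":[-1,0.66,-0.4],"yaw":-0.1},{"gripper":0.3,"dp":[-1,0.66,-0.4],"yaw":-0.106}]}}

```text
clock: 24.1
tool_pos: [0.4754, 0.058, 0.1568]
ee_rot: [-3.14, 0.0, 1.655]
wrist_force: [0.3, 0.4, -1.3]
width: 0.455
```

```bash
python3 plan.py .6503 -.022 .16 1.6546
```

```text
clk 24.10 pos [0.4754 0.058  0.1568] yaw 1.6548 F [ 0.3  0.4 -1.3] w 0.455 q6 0.01 | dp [-1.18   2.094 -0.041] yaw 0.0000
```

Request:
{"op": "drive_tool", "data": {"commands": [{"gripper":0.3,"dp":[-0.3,0.3,0],"yaw":0},{"gripper":0.3,"dp":[-0.7,0.65,0],"yaw":0},{"gripper":0.3,"dp":[-1,1,0],"yaw":0},{"gripper":0.3,"dp":[-1,1,0],"yaw":0}]}}

```text
clock: 24.5
tool_pos: [0.5654, -0.0169, 0.1568]
ee_rot: [3.14, 0.001, 1.649]
wrist_force: [0.7, 0.2, -0.7]
width: 0.45
```

Request:
{"op": "drive_tool", "data": {"commands": [{"gripper":0.3,"dp":[-0.1,0.3,0],"yaw":0},{"gripper":0.3,"dp":[-0.2,0.65,0],"yaw":0},{"gripper":0.3,"dp":[-0.2,1,0],"yaw":0},{"gripper":0.3,"dp":[-0.2,1.0,0],"yaw":0},{"gripper":0.3,"dp":[-0.2,1.0,0.1],"yaw":0}]}}

```text
clock: 25.0
tool_pos: [0.6427, -0.0236, 0.1488]
ee_rot: [-3.141, -0.0, 1.652]
wrist_force: [-0.1, 1.0, -1.1]
width: 0.45
```

```bash
python3 plan.py .6505 -.023 .09 1.6546
python3 - <<'E'
from ov import *
s=vision.grab_frame("side")
crop(s,300,150,150,150,4,"pics/s16c.png")
E
```

```text
clk 25.00 pos [ 0.6427 -0.0236  0.1488] yaw 1.6524 F [-0.1  1.  -1.1] w 0.450 q6 -0.14 | dp [-0.001  0.097  0.735] yaw -0.0003
```

View pics/s16c.png

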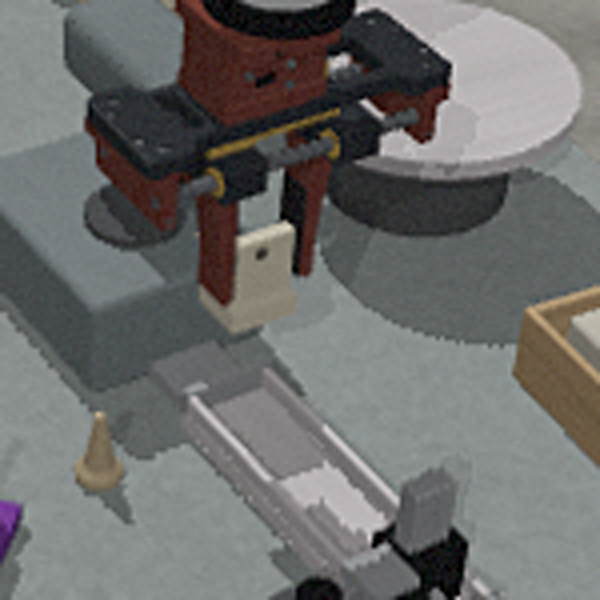

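Request:
{"op": "drive_tool", "data": {"commands": [{"gripper":0.3,"dp":[0,0.097,0.2],"yaw":0},{"gripper":0.3,"dp":[0,0.097,0.5],"yaw":0},{"gripper":0.3,"dp":[0,0.097,0.76],"yaw":0},{"gripper":0.3,"dp":[0,0.097,0.76],"yaw":0},{"gripper":0.3,"dp":[0,0.097,0.76],"yaw":0}]}}

```text
clock: 25.55
tool_pos: [0.6498, -0.0232, 0.0884]
ee_rot: [-3.139, -0.0, 1.652]
wrist_force: [0.6, -0.3, -0.6]
width: 0.454
```

```bash
python3 plan.py .6505 -.023 .0585 1.6546
python3 - <<'E'
from ov import *
s=vision.grab_frame("side");t=vision.grab_frame("top")
crop(s,330,190,90,90,7,"pics/s17c.png");crop(t,290,165,70,50,8,"pics/t17c.png")
E
```

```text
clk 25.55 pos [ 0.6498 -0.0232  0.0884] yaw 1.6521 F [ 0.6 -0.3 -0.6] w 0.454 q6 -0.14 | dp [0.002 0.009 0.374] yaw -0.0004
```

View pics/s17c.png

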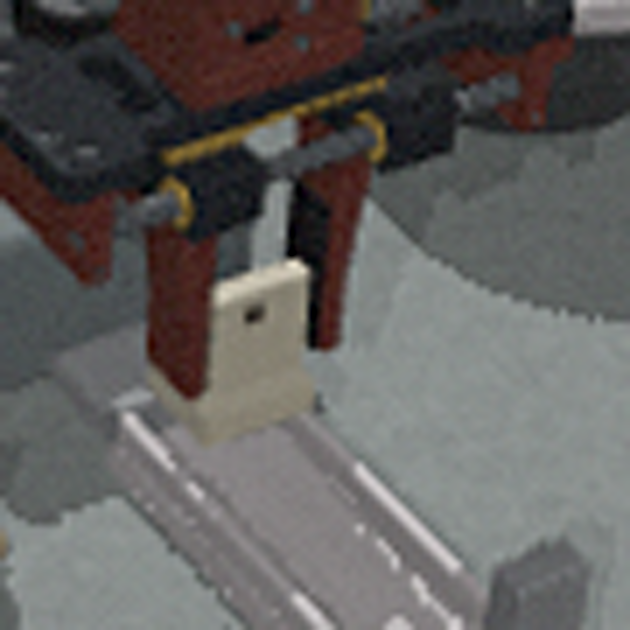

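Request:
{"op": "drive_tool", "data": {"commands": [{"gripper":0.3,"dp":[0,0.009,0.1],"yaw":0},{"gripper":0.3,"dp":[0,0.009,0.18],"yaw":0},{"gripper":0.3,"dp":[0,0.009,0.25],"yaw":0},{"gripper":0.3,"dp":[0,0.009,0.25],"yaw":0}]}}

```text
clock: 26.05
tool_pos: [0.6511, -0.0233, 0.0678]
ee_rot: [-3.14, -0.0, 1.652]
wrist_force: [0.1, -0.7, -1.2]
width: 0.452
```

```bash
python3 plan.py .6505 -.023 .0585 1.6546
python3 - <<'E'
from ov import *
s=vision.grab_frame("side")
crop(s,330,190,90,90,7,"pics/s18c.png")
E
```

```text
clk 26.05 pos [ 0.6511 -0.0233  0.0678] yaw 1.6520 F [ 0.1 -0.7 -1.2] w 0.452 q6 -0.14 | dp [ 0.005 -0.008  0.116] yaw -0.0004
```

View pics/s18c.png

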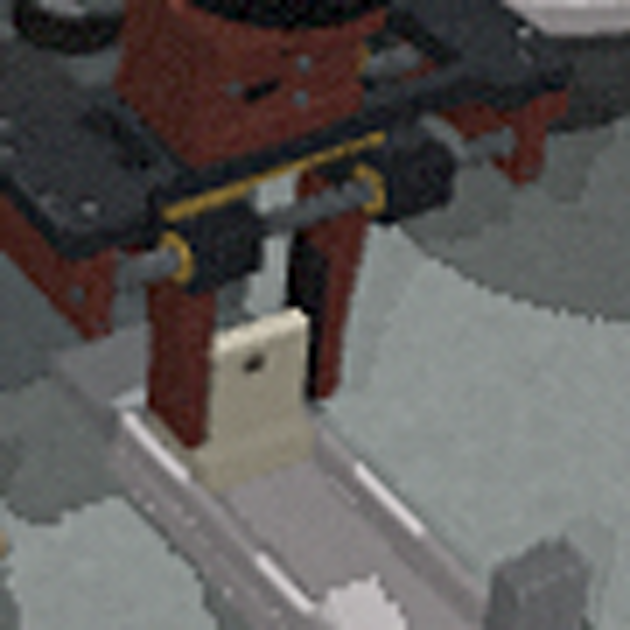

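Request:
{"op": "drive_tool", "data": {"commands": [{"gripper":0.3,"dp":[0,0,0.06],"yaw":0},{"gripper":0.3,"dp":[0,0,0.11],"yaw":0},{"gripper":0.3,"dp":[0,0,0.13],"yaw":0},{"gripper":0.3,"dp":[0,0,0.13],"yaw":0}]}}

```text
clock: 26.5
tool_pos: [0.6518, -0.0234, 0.0583]
ee_rot: [-3.141, -0.0, 1.652]
wrist_force: [-0.6, 0.1, -1.1]
width: 0.454
```

```bash
python3 plan.py .6505 -.023 .0575 1.6546
```

```text
clk 26.50 pos [ 0.6518 -0.0234  0.0583] yaw 1.6519 F [-0.6  0.1 -1.1] w 0.454 q6 -0.14 | dp [ 0.006 -0.016  0.01 ] yaw -0.0004
```

Releasing. The opening is modest so the fingers stay clear, and they sit above the walls. Then rising.

Request:
{"op": "drive_tool", "data": {"commands": [{"gripper":0.3,"dp":[0,0,0.015],"yaw":0},{"gripper":0.3,"dp":[0,0,0.015],"yaw":0},{"gripper":-0.3,"dp":[0,0,0.015],"yaw":0},{"gripper":-0.3,"dp":[0,0,0.015],"yaw":0},{"gripper":-0.3,"dp":[0,0,0.015],"yaw":0},{"gripper":-0.3,"dp":[0,0,0.015],"yaw":0},{"gripper":-0.3,"dp":[0,0,-0.2],"yaw":0},{"gripper":-0.3,"dp":[0,0,-0.5],"yaw":0},{"gripper":-0.3,"dp":[0,0,-0.9],"yaw":0},{"gripper":-0.3,"dp":[0,0,-0.9],"yaw":0}]}}

```text
clock: 27.5
tool_pos: [0.655, -0.0235, 0.1361]
ee_rot: [3.133, 0.001, 1.652]
wrist_force: [0.2, -0.9, 0.4]
width: 0.652
```

```bash
python3 - <<'E'
from ov import *
s=vision.grab_frame("side")
crop(s,200,180,210,150,3.8,"pics/s19c.png");cv2.imwrite("pics/s19.png",s[:,:,::-1])
E
python3 plan.py .4526 .0499 .16 1.264
```

```text
clk 27.55 pos [ 0.6537 -0.0234  0.1339] yaw 1.6520 F [-1.  -0.2 -0. ] w 0.651 q6 -0.14 | dp [ 1.118 -2.431 -0.326] yaw 0.0617
```

View pics/s19c.png

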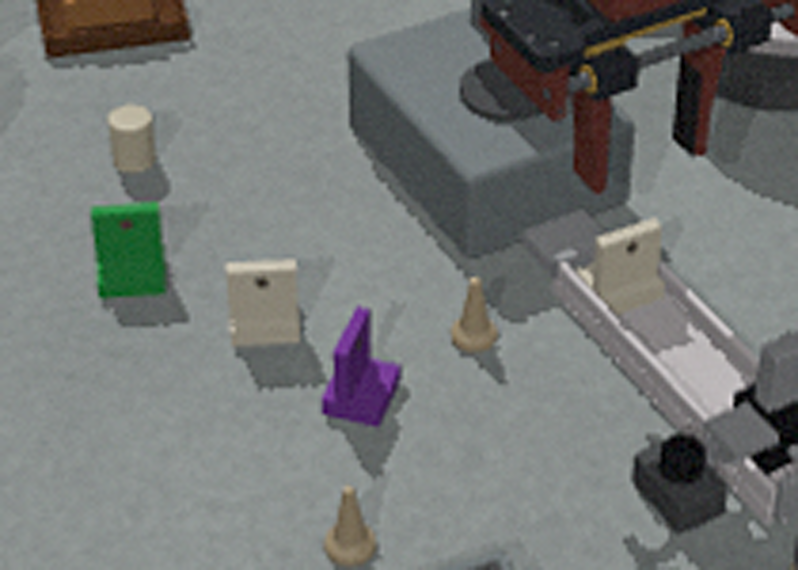

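Request:
{"op": "drive_tool", "data": {"commands": [{"gripper":-0.3,"dp":[0.2,-0.3,-0.2],"yaw":0},{"gripper":-0.3,"dp":[0.4,-0.8,-0.3],"yaw":0.02},{"gripper":-0.3,"dp":[0.5,-1,-0.3],"yaw":0.04},{"gripper":-0.3,"dp":[0.5,-1,-0.3],"yaw":0.0617}]}}

```text
clock: 27.95
tool_pos: [0.5655, 0.0108, 0.1541]
ee_rot: [-3.138, 0.001, 1.26]
wrist_force: [0.9, 0.1, 0.4]
width: 0.652
```

```bash
python3 plan.py .4526 .0499 .16 1.264
```

```text
clk 27.95 pos [0.5655 0.0108 0.1541] yaw 1.2599 F [0.9 0.1 0.4] w 0.652 q6 0.31 | dp [ 0.033 -1.493 -0.074] yaw -0.0007
```

Request:
{"op": "drive_tool", "data": {"commands": [{"gripper":-0.3,"dp":[0,-0.5,0],"yaw":0},{"gripper":-0.3,"dp":[0.03,-1,0],"yaw":0},{"gripper":-0.3,"dp":[0.03,-1,0],"yaw":0}]}}

```text
clock: 28.25
tool_pos: [0.4874, 0.0373, 0.1532]
ee_rot: [-3.135, 0.002, 1.266]
wrist_force: [-0.7, -1.0, -0.0]
width: 0.65
```

Request:
{"op": "drive_tool", "data": {"commands": [{"gripper":-0.3,"dp":[0,-0.3,0.1],"yaw":0},{"gripper":-0.3,"dp":[0,-0.45,0.5],"yaw":0},{"gripper":-0.3,"dp":[0,-0.45,0.7],"yaw":0},{"gripper":-0.3,"dp":[0,-0.45,0.7],"yaw":0},{"gripper":-0.3,"dp":[0,-0.45,0.7],"yaw":0}]}}

```text
clock: 28.75
tool_pos: [0.4595, 0.0472, 0.0985]
ee_rot: [-3.141, 0.0, 1.264]
wrist_force: [0.7, 0.5, 0.3]
width: 0.649
```

```bash
python3 plan.py .4526 .0499 .045 1.264
python3 - <<'E'
from ov import *
s=vision.grab_frame("side")
crop(s,210,170,130,130,5,"pics/s20c.png")
P=place(np.array([[0,.0285,0],[0,-.0285,0],[0,.0375,0],[0,-.0375,0]]),.4526,.0499,1.264,z=robot.state()["tool_pos"][2]-.025)
print((proj("side",P)-[210,170])*5)
E
```

```text
clk 28.75 pos [0.4595 0.0472 0.0985] yaw 1.2642 F [0.7 0.5 0.3] w 0.649 q6 0.38 | dp [ 0.006 -0.092  0.668] yaw 0.0000
[[220.09973852 363.24534344]
 [352.97744565 353.42649865]
 [198.98588031 364.80559808]
 [373.83003876 351.88568998]]
```

View pics/s20c.png

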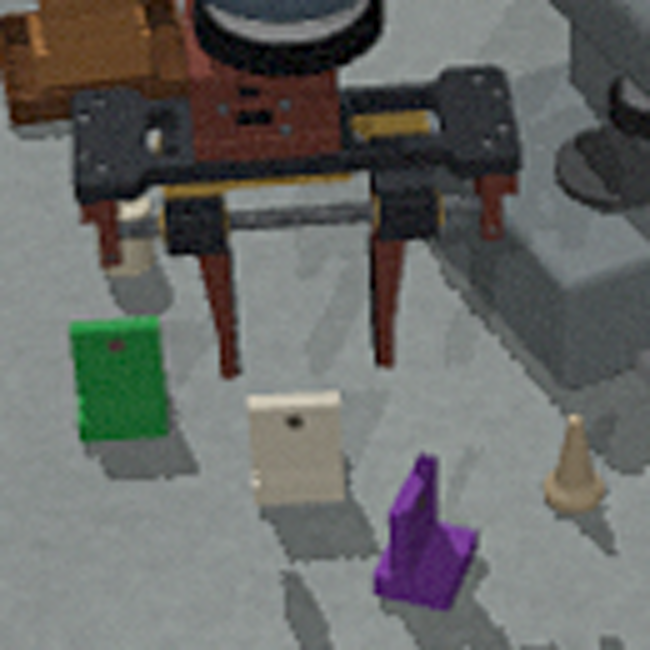

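Request:
{"op": "drive_tool", "data": {"commands": [{"gripper":-0.3,"dp":[-0.03,-0.092,0.1],"yaw":0},{"gripper":-0.3,"dp":[-0.03,-0.092,0.3],"yaw":0},{"gripper":-0.3,"dp":[-0.03,-0.092,0.5],"yaw":0},{"gripper":-0.3,"dp":[-0.03,-0.092,0.65],"yaw":0},{"gripper":-0.3,"dp":[-0.03,-0.092,0.66],"yaw":0},{"gripper":-0.3,"dp":[-0.03,-0.092,0.66],"yaw":0}]}}

```text
clock: 29.4
tool_pos: [0.4512, 0.0472, 0.0457]
ee_rot: [-3.141, 0.0, 1.264]
wrist_force: [0.1, 0.1, 0.5]
width: 0.65
```

```bash
python3 plan.py .4526 .0499 .045 1.264
python3 - <<'E'
from ov import *
s=vision.grab_frame("side")
crop(s,210,170,130,130,5,"pics/s21c.png")
E
```

```text
clk 29.40 pos [0.4512 0.0472 0.0457] yaw 1.2642 F [0.1 0.1 0.5] w 0.650 q6 0.38 | dp [0.037 0.007 0.008] yaw 0.0000
```

View pics/s21c.png

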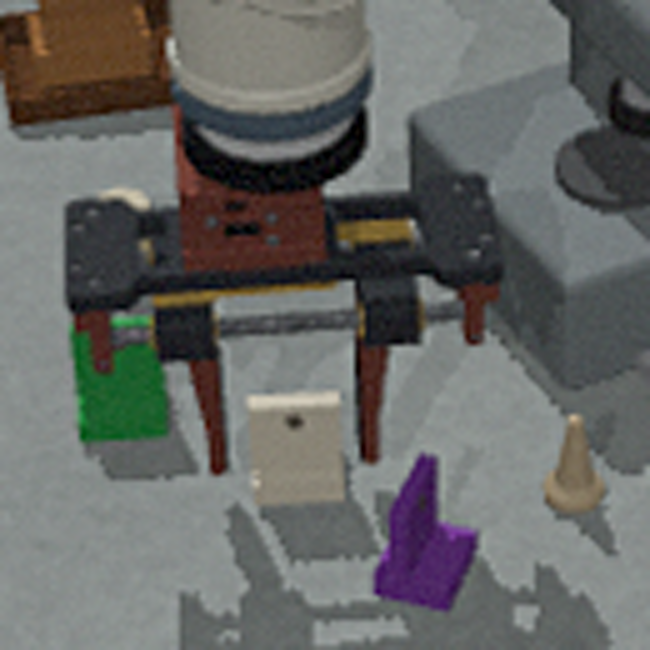

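Request:
{"op": "drive_tool", "data": {"commands": [{"gripper":0.3,"dp":[0,0,0],"yaw":0},{"gripper":0.3,"dp":[0,0,0],"yaw":0},{"gripper":0.3,"dp":[0,0,0],"yaw":0},{"gripper":0.3,"dp":[0,0,0],"yaw":0},{"gripper":0.3,"dp":[0,0,0],"yaw":0},{"gripper":0.3,"dp":[0,0,0],"yaw":0}], "force": 20}}

```text
clock: 30.05
tool_pos: [0.4517, 0.0473, 0.0461]
ee_rot: [3.141, -0.0, 1.264]
wrist_force: [-0.4, 0.1, 6.8]
width: 0.454
```

Request:
{"op": "drive_tool", "data": {"commands": [{"gripper":0.3,"dp":[0,0,-0.1],"yaw":0},{"gripper":0.3,"dp":[0,0,-0.3],"yaw":0},{"gripper":0.3,"dp":[0,0,-0.6],"yaw":0},{"gripper":0.3,"dp":[0,0,-1],"yaw":0},{"gripper":0.3,"dp":[0,0,-1],"yaw":0}]}}

```text
clock: 30.55
tool_pos: [0.4533, 0.0474, 0.129]
ee_rot: [3.136, -0.002, 1.264]
wrist_force: [0.7, -0.2, -0.3]
width: 0.455
```

```bash
python3 - <<'E'
from ov import *
s=vision.grab_frame("side")
crop(s,200,120,210,150,3.8,"pics/s22c.png")
E
python3 plan.py .6545 -.072 .155 1.6546
```

```text
clk 30.60 pos [0.4525 0.0474 0.1274] yaw 1.2643 F [ 0.4 -0.  -1.6] w 0.457 q6 0.38 | dp [-0.661  2.858 -0.344] yaw -0.0621
```

View pics/s22c.png

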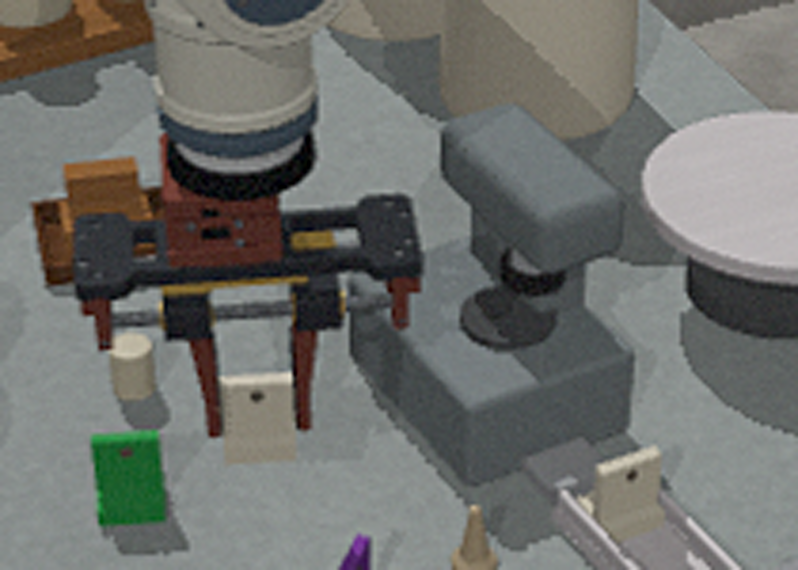

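Request:
{"op": "drive_tool", "data": {"commands": [{"gripper":0.3,"dp":[-0.1,0.2,-0.2],"yaw":0},{"gripper":0.3,"dp":[-0.2,0.6,-0.4],"yaw":-0.02},{"gripper":0.3,"dp":[-0.25,1,-0.4],"yaw":-0.04},{"gripper":0.3,"dp":[-0.25,1,-0.4],"yaw":-0.062}]}}

```text
clock: 31.0
tool_pos: [0.5251, 0.0027, 0.1577]
ee_rot: [3.138, 0.001, 1.658]
wrist_force: [-0.3, 0.3, -0.8]
width: 0.454
```

```bash
python3 plan.py .6551 -.0777 .155 1.6546
```

```text
clk 31.00 pos [0.5251 0.0027 0.1577] yaw 1.6577 F [-0.3  0.3 -0.8] w 0.454 q6 -0.10 | dp [-1.142  1.532  0.033] yaw 0.0005
```

Request:
{"op": "drive_tool", "data": {"commands": [{"gripper":0.3,"dp":[-0.3,0.3,0],"yaw":0},{"gripper":0.3,"dp":[-0.6,0.6,0],"yaw":0},{"gripper":0.3,"dp":[-1,0.9,0],"yaw":0},{"gripper":0.3,"dp":[-1,0.9,0],"yaw":0}]}}

```text
clock: 31.4
tool_pos: [0.6024, -0.0725, 0.1565]
ee_rot: [3.14, 0.001, 1.652]
wrist_force: [0.1, 0.8, -0.9]
width: 0.456
```

```bash
python3 plan.py .6551 -.0777 .155 1.6546
```

```text
clk 31.40 pos [ 0.6024 -0.0725  0.1565] yaw 1.6515 F [ 0.1  0.8 -0.9] w 0.456 q6 -0.22 | dp [-0.117  0.651  0.019] yaw -0.0005
```

Request:
{"op": "drive_tool", "data": {"commands": [{"gripper":0.3,"dp":[-0.1,0.3,0],"yaw":0},{"gripper":0.3,"dp":[-0.117,0.65,0.1],"yaw":0},{"gripper":0.3,"dp":[-0.117,0.65,0.3],"yaw":0},{"gripper":0.3,"dp":[-0.117,0.65,0.6],"yaw":0},{"gripper":0.3,"dp":[-0.117,0.65,0.85],"yaw":0},{"gripper":0.3,"dp":[-0.117,0.65,0.85],"yaw":0},{"gripper":0.3,"dp":[-0.117,0.65,0.85],"yaw":0}]}}

```text
clock: 32.1
tool_pos: [0.651, -0.0742, 0.0886]
ee_rot: [-3.139, -0.001, 1.654]
wrist_force: [-0.5, 0.7, 0.5]
width: 0.451
```

```bash
python3 plan.py .6554 -.0777 .0675 1.6546
python3 - <<'E'
from ov import *
s=vision.grab_frame("side")
crop(s,330,190,110,110,6,"pics/s23c.png")
E
```

```text
clk 32.10 pos [ 0.651  -0.0742  0.0886] yaw 1.6541 F [-0.5  0.7  0.5] w 0.451 q6 -0.22 | dp [-0.048  0.051  0.264] yaw -0.0001
```

View pics/s23c.png

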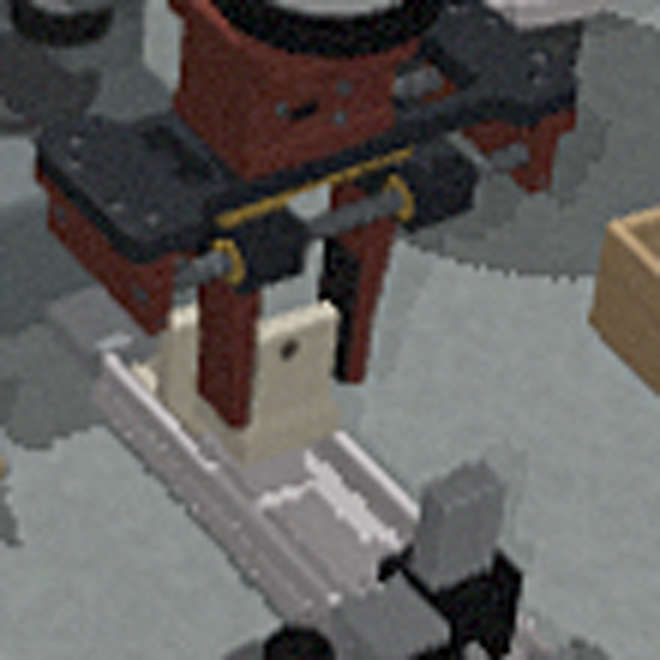

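Request:
{"op": "drive_tool", "data": {"commands": [{"gripper":0.3,"dp":[-0.06,0.045,0],"yaw":0},{"gripper":0.3,"dp":[-0.06,0.045,0.08],"yaw":0},{"gripper":0.3,"dp":[-0.06,0.045,0.16],"yaw":0},{"gripper":0.3,"dp":[-0.06,0.045,0.25],"yaw":0},{"gripper":0.3,"dp":[-0.06,0.045,0.25],"yaw":0}]}}

```text
clock: 32.65
tool_pos: [0.6557, -0.0791, 0.0683]
ee_rot: [-3.14, -0.0, 1.654]
wrist_force: [0.7, 0.2, -0.2]
width: 0.456
```

```bash
python3 plan.py .6554 -.0777 .058 1.6546
python3 - <<'E'
from ov import *
s=vision.grab_frame("side")
crop(s,330,190,110,110,6,"pics/s24c.png")
E
```

```text
clk 32.65 pos [ 0.6557 -0.0791  0.0683] yaw 1.6538 F [ 0.7  0.2 -0.2] w 0.456 q6 -0.22 | dp [ 0.018 -0.002  0.129] yaw -0.0001
```

View pics/s24c.png

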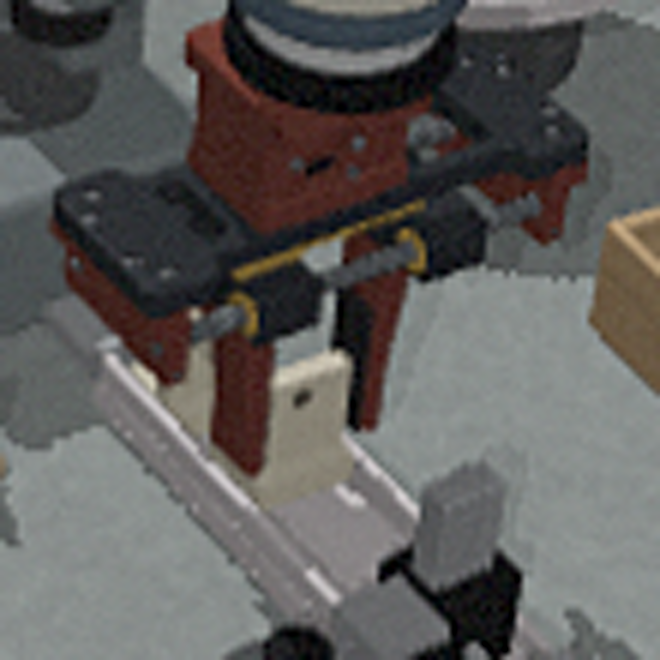

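In the channel with no contact force. Lowering, releasing and rising.

Request:
{"op": "drive_tool", "data": {"commands": [{"gripper":0.3,"dp":[0,0,0.06],"yaw":0},{"gripper":0.3,"dp":[0,0,0.11],"yaw":0},{"gripper":0.3,"dp":[0,0,0.14],"yaw":0},{"gripper":0.3,"dp":[0,0,0.14],"yaw":0},{"gripper":0.3,"dp":[0,0,0.14],"yaw":0}]}}

```text
clock: 33.2
tool_pos: [0.6565, -0.0792, 0.0584]
ee_rot: [3.142, 0.0, 1.654]
wrist_force: [-0.7, -0.1, -1.0]
width: 0.454
```

Request:
{"op": "drive_tool", "data": {"commands": [{"gripper":-0.3,"dp":[0,0,0],"yaw":0},{"gripper":-0.3,"dp":[0,0,0],"yaw":0},{"gripper":-0.3,"dp":[0,0,0],"yaw":0},{"gripper":-0.3,"dp":[0,0,0],"yaw":0},{"gripper":-0.3,"dp":[0,0,-0.2],"yaw":0},{"gripper":-0.3,"dp":[0,0,-0.5],"yaw":0},{"gripper":-0.3,"dp":[0,0,-0.9],"yaw":0},{"gripper":-0.3,"dp":[0,0,-0.9],"yaw":0}]}}

```text
clock: 34.0
tool_pos: [0.6596, -0.0796, 0.1361]
ee_rot: [3.133, 0.002, 1.654]
wrist_force: [-0.1, 0.3, -0.5]
width: 0.653
```

Request:
{"op": "drive_tool", "data": {"commands": [{"gripper":-0.3,"dp":[-0.2,-0.4,-0.2],"yaw":0},{"gripper":-0.3,"dp":[-0.4,-0.9,-0.2],"yaw":0},{"gripper":-0.3,"dp":[-0.6,-1,-0.2],"yaw":0},{"gripper":-0.3,"dp":[-0.6,-1,-0.2],"yaw":0}]}}

```text
clock: 34.4
tool_pos: [0.5799, -0.1353, 0.1469]
ee_rot: [3.141, 0.0, 1.652]
wrist_force: [0.5, -0.0, -0.2]
width: 0.651
```

```bash
python3 plan.py .604 -.1665 .1 1.6546
python3 - <<'E'
from ov import *
s=vision.grab_frame("side");t=vision.grab_frame("top")
cv2.imwrite("pics/t25.png",t[:,:,::-1])
crop(s,310,190,130,130,5,"pics/s25c.png")
E
```

```text
clk 34.40 pos [ 0.5799 -0.1353  0.1469] yaw 1.6516 F [ 0.5 -0.  -0.2] w 0.651 q6 -0.33 | dp [-0.412  0.268  0.587] yaw -0.0005
```

View pics/s25c.png

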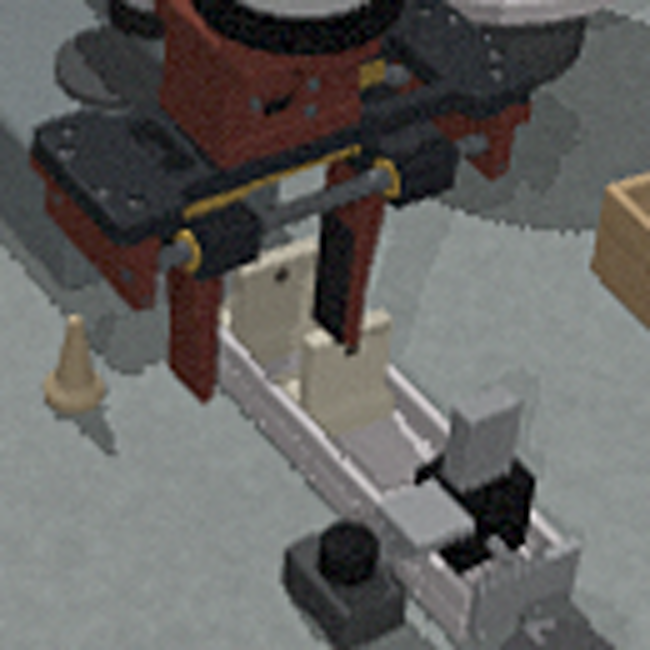

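View pics/t25.png

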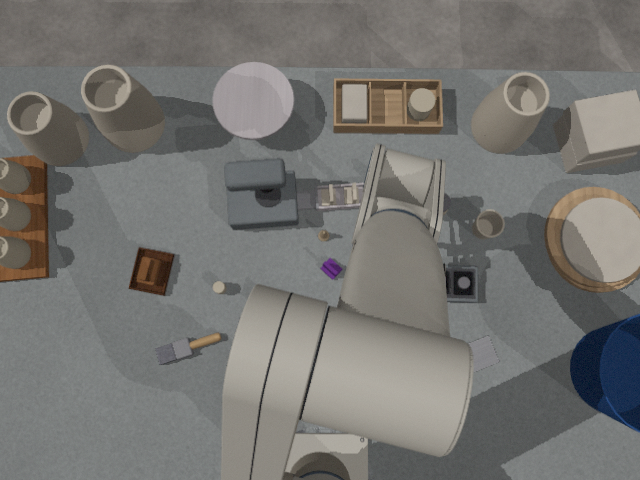

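Request:
{"op": "drive_tool", "data": {"commands": [{"gripper":1,"dp":[-0.1,0.1,0],"yaw":0.02},{"gripper":1,"dp":[-0.2,0.2,0],"yaw":0.04},{"gripper":1,"dp":[-0.4,0.25,0],"yaw":0.06},{"gripper":1,"dp":[-0.4,0.25,0],"yaw":0.08},{"gripper":1,"dp":[-0.4,0.25,0],"yaw":0.1},{"gripper":1,"dp":[-0.4,0.25,0],"yaw":0.12},{"gripper":1,"dp":[-0.4,0.25,0],"yaw":0.14},{"gripper":1,"dp":[-0.4,0.25,0],"yaw":0.16},{"gripper":1,"dp":[-0.4,0.25,0],"yaw":0.18},{"gripper":1,"dp":[-0.4,0.25,0],"yaw":0.2},{"gripper":1,"dp":[-0.4,0.25,0],"yaw":0.22},{"gripper":1,"dp":[-0.4,0.25,0],"yaw":0.25}]}}

```text
clock: 35.7
tool_pos: [0.6047, -0.1631, 0.1462]
ee_rot: [-3.142, -0.001, 0.117]
wrist_force: [1.2, -0.1, -0.6]
width: 0.001
```

```bash
python3 plan.py .6025 -.166 .075 .084
```

```text
clk 35.70 pos [ 0.6047 -0.1631  0.1462] yaw 0.1170 F [ 1.2 -0.1 -0.6] w 0.001 q6 1.17 | dp [-0.032  0.033  0.89 ] yaw 0.0053
```

Request:
{"op": "drive_tool", "data": {"commands": [{"gripper":1,"dp":[-0.03,0.03,0.3],"yaw":0.005},{"gripper":1,"dp":[-0.03,0.03,0.6],"yaw":0.005},{"gripper":1,"dp":[-0.03,0.03,0.85],"yaw":0.005},{"gripper":1,"dp":[-0.03,0.03,0.85],"yaw":0.005},{"gripper":1,"dp":[-0.03,0.03,0.85],"yaw":0.005}]}}

```text
clock: 36.2
tool_pos: [0.602, -0.166, 0.0783]
ee_rot: [-3.141, 0.0, 0.091]
wrist_force: [0.4, -0.4, 0.4]
width: 0.005
```

```bash
python3 plan.py .6025 -.166 .053 .084
python3 - <<'E'
from ov import *
s=vision.grab_frame("side")
crop(s,310,200,130,130,5,"pics/s26c.png")
E
```

```text
clk 36.20 pos [ 0.602  -0.166   0.0783] yaw 0.0909 F [ 0.4 -0.4  0.4] w 0.005 q6 1.19 | dp [ 0.006 -0.     0.316] yaw 0.0011
```

View pics/s26c.png

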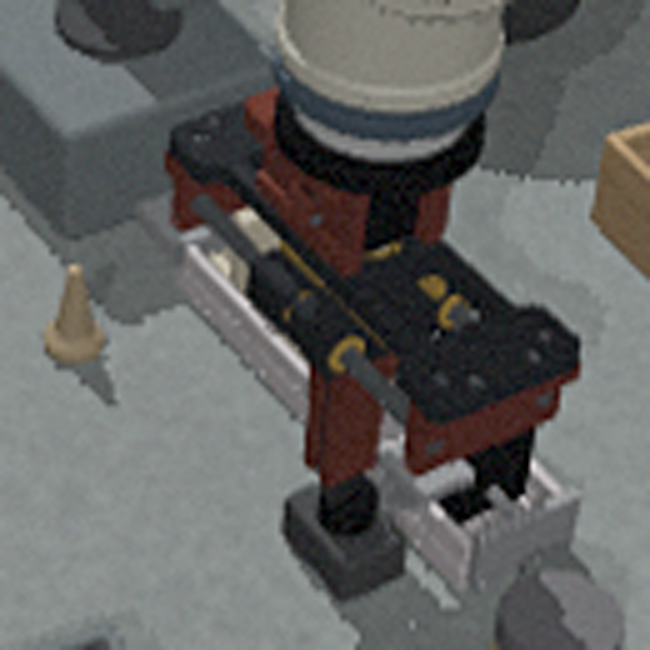

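Request:
{"op": "drive_tool", "data": {"commands": [{"gripper":1,"dp":[0,0,0.1],"yaw":0},{"gripper":1,"dp":[0,0,0.17],"yaw":0},{"gripper":1,"dp":[0,0,0.22],"yaw":0},{"gripper":1,"dp":[0,0,0.26],"yaw":0},{"gripper":1,"dp":[0,0,0.29],"yaw":0},{"gripper":1,"dp":[0,0,0.29],"yaw":0}]}}

```text
clock: 36.85
tool_pos: [0.6014, -0.1667, 0.0552]
ee_rot: [3.141, -0.0, 0.09]
wrist_force: [0.1, 0.5, 3.1]
width: 0.005
```

```bash
python3 plan.py .6025 -.166 .053 .084
python3 - <<'E'
from ov import *
s=vision.grab_frame("side")
crop(s,310,200,130,130,5,"pics/s27c.png")
E
```

```text
clk 36.85 pos [ 0.6014 -0.1667  0.0552] yaw 0.0900 F [0.1 0.5 3.1] w 0.005 q6 1.19 | dp [ 0.014 -0.007  0.027] yaw 0.0010
```

View pics/s27c.png

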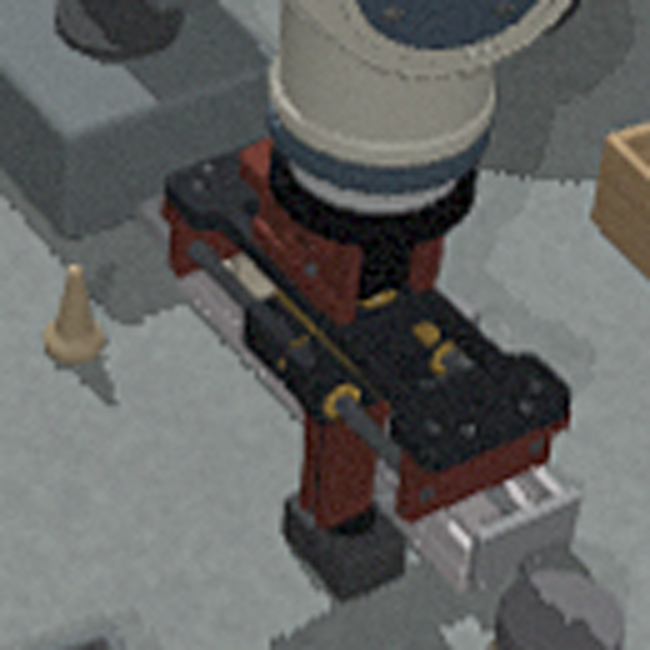

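Request:
{"op": "drive_tool", "data": {"commands": [{"gripper":1,"dp":[0,0,0.015],"yaw":0},{"gripper":1,"dp":[0,0,0.03],"yaw":0},{"gripper":1,"dp":[0,0,0.035],"yaw":0},{"gripper":1,"dp":[0,0,0.035],"yaw":0},{"gripper":1,"dp":[0,0,0.035],"yaw":0},{"gripper":1,"dp":[0,0,0.035],"yaw":0},{"gripper":1,"dp":[0,0,0.035],"yaw":0},{"gripper":1,"dp":[0,0,0.035],"yaw":0}]}}

```text
clock: 37.7
tool_pos: [0.6014, -0.1667, 0.0526]
ee_rot: [3.141, -0.0, 0.09]
wrist_force: [1.8, -0.8, 3.0]
width: 0.009
```

```bash
python3 plan.py .6025 -.166 .053 .084
python3 - <<'E'
from ov import *
s=vision.grab_frame("side")
crop(s,310,200,130,130,5,"pics/s28c.png")
E
```

```text
clk 37.70 pos [ 0.6014 -0.1667  0.0526] yaw 0.0901 F [ 1.8 -0.8  3. ] w 0.009 q6 1.19 | dp [ 0.014 -0.007 -0.005] yaw 0.0010
```

View pics/s28c.png

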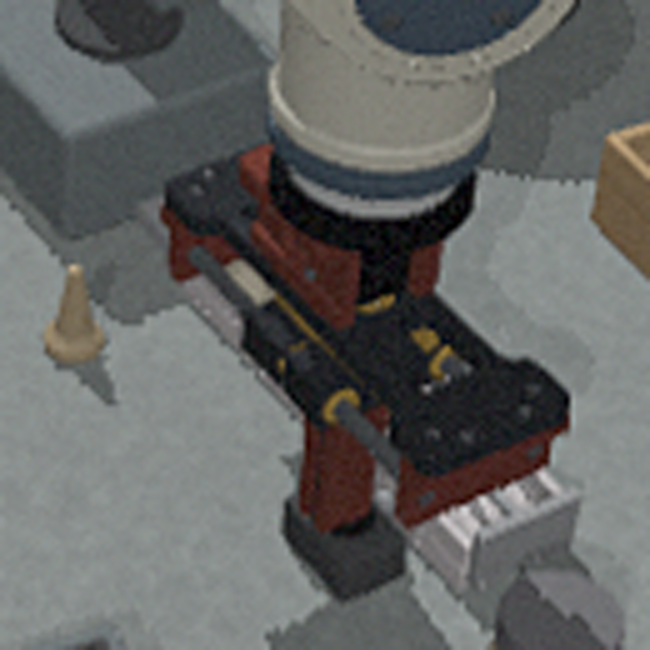

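Request:
{"op": "drive_tool", "data": {"commands": [{"gripper":1,"dp":[0,0,0.015],"yaw":0},{"gripper":1,"dp":[0,0,0.025],"yaw":0},{"gripper":1,"dp":[0,0,0.025],"yaw":0},{"gripper":1,"dp":[0,0,0.025],"yaw":0}]}}

```text
clock: 38.15
tool_pos: [0.6014, -0.1667, 0.052]
ee_rot: [3.141, -0.0, 0.09]
wrist_force: [-2.1, 0.5, 16.6]
width: 0.009
```

Request:
{"op": "drive_tool", "data": {"commands": [{"gripper":1,"dp":[0,0,-0.2],"yaw":0},{"gripper":1,"dp":[0,0,-0.5],"yaw":0},{"gripper":1,"dp":[0,0,-1],"yaw":0},{"gripper":1,"dp":[0,0,-1],"yaw":0}]}}

```text
clock: 38.55
tool_pos: [0.6033, -0.1671, 0.135]
ee_rot: [3.139, -0.006, 0.09]
wrist_force: [0.4, -0.1, 0.9]
width: 0.0
```

Request:
{"op": "drive_tool", "data": {"commands": [{"gripper":1,"dp":[-0.5,0.3,0],"yaw":0},{"gripper":1,"dp":[-1,0.6,0],"yaw":0},{"gripper":1,"dp":[-1,0.9,0],"yaw":0},{"gripper":1,"dp":[-1,0.9,0],"yaw":0}]}}

```text
clock: 38.95
tool_pos: [0.5268, -0.2474, 0.1301]
ee_rot: [-3.141, 0.001, 0.087]
wrist_force: [0.8, -0.3, -0.2]
width: 0.006
```

```bash
python3 plan.py .4465 -.3274 .1 .084
python3 - <<'E'
from ov import *
s=vision.grab_frame("side");t=vision.grab_frame("top")
crop(s,310,200,130,130,5,"pics/s29c.png");crop(t,290,165,130,70,6,"pics/t29c.png")
E
```

```text
clk 38.95 pos [ 0.5268 -0.2474  0.1301] yaw 0.0871 F [ 0.8 -0.3 -0.2] w 0.006 q6 1.02 | dp [-1.087  0.909  0.376] yaw 0.0005
```

View pics/s29c.png

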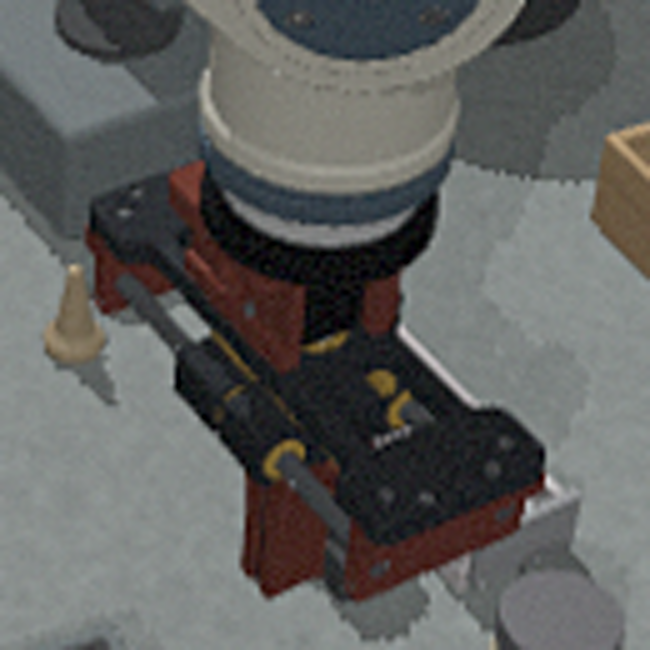

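View pics/t29c.png

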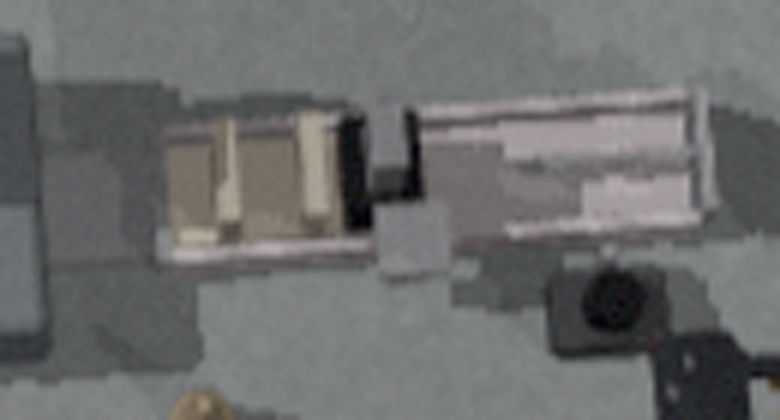

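Follower closed on the row: in the top view both plates are packed against the stop, with the follower right behind them. Now the keys, round first.

Request:
{"op": "drive_tool", "data": {"commands": [{"gripper":1,"dp":[-0.4,0.4,0],"yaw":0},{"gripper":1,"dp":[-0.8,0.7,0.1],"yaw":0},{"gripper":1,"dp":[-1,0.91,0.3],"yaw":0},{"gripper":1,"dp":[-1,0.91,0.35],"yaw":0},{"gripper":1,"dp":[-1,0.91,0.35],"yaw":0}]}}

```text
clock: 39.55
tool_pos: [0.4549, -0.3241, 0.1016]
ee_rot: [-3.14, 0.001, 0.09]
wrist_force: [-0.1, -0.1, -0.3]
width: 0.01
```

```bash
python3 plan.py .4465 -.3272 .075 .084
python3 - <<'E'
from ov import *
s=vision.grab_frame("side")
crop(s,270,290,130,130,5,"pics/s30c.png")
E
```

```text
clk 39.55 pos [ 0.4549 -0.3241  0.1016] yaw 0.0900 F [-0.1 -0.1 -0.3] w 0.010 q6 0.84 | dp [-0.108  0.03   0.333] yaw 0.0010
```

View pics/s30c.png

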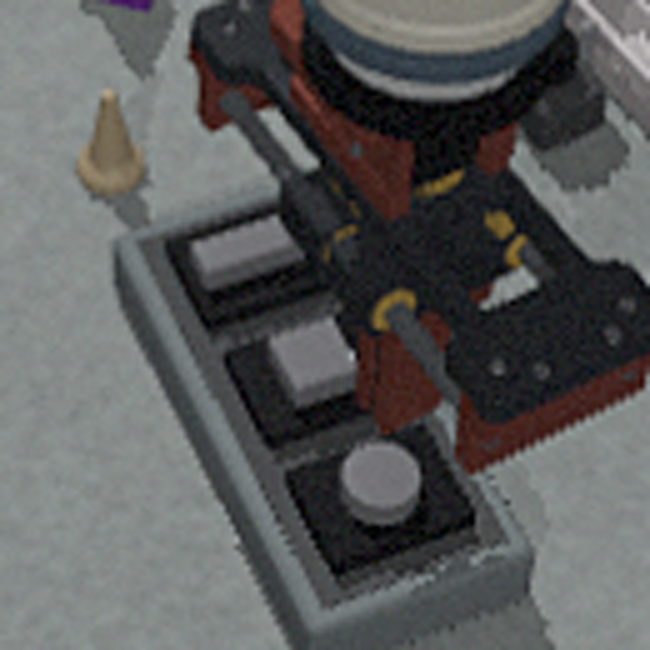

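Request:
{"op": "drive_tool", "data": {"commands": [{"gripper":1,"dp":[-0.108,0.03,0],"yaw":0},{"gripper":1,"dp":[-0.108,0.03,0.1],"yaw":0},{"gripper":1,"dp":[-0.108,0.03,0.2],"yaw":0},{"gripper":1,"dp":[-0.108,0.03,0.28],"yaw":0},{"gripper":1,"dp":[-0.108,0.03,0.28],"yaw":0},{"gripper":1,"dp":[-0.108,0.03,0.28],"yaw":0}]}}

```text
clock: 40.2
tool_pos: [0.4465, -0.3282, 0.0797]
ee_rot: [-3.141, 0.0, 0.09]
wrist_force: [0.2, -0.5, 0.6]
width: 0.005
```

```bash
python3 plan.py .4465 -.3272 .067 .084
python3 - <<'E'
from ov import *
s=vision.grab_frame("side")
crop(s,270,290,130,130,5,"pics/s31c.png")
E
```

```text
clk 40.20 pos [ 0.4465 -0.3282  0.0797] yaw 0.0902 F [ 0.2 -0.5  0.6] w 0.005 q6 0.83 | dp [ 0.001 -0.012  0.159] yaw 0.0010
```

View pics/s31c.png

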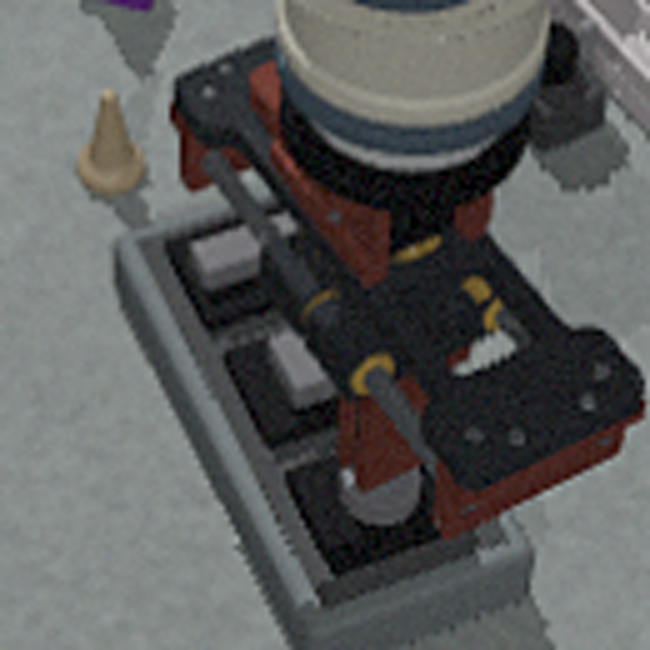

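Request:
{"op": "drive_tool", "data": {"commands": [{"gripper":1,"dp":[0,-0.01,0.06],"yaw":0},{"gripper":1,"dp":[0,-0.01,0.1],"yaw":0},{"gripper":1,"dp":[0,-0.01,0.14],"yaw":0},{"gripper":1,"dp":[0,-0.01,0.17],"yaw":0},{"gripper":1,"dp":[0,-0.01,0.18],"yaw":0},{"gripper":1,"dp":[0,-0.01,0.18],"yaw":0},{"gripper":1,"dp":[0,-0.01,0.18],"yaw":0}]}}

```text
clock: 40.95
tool_pos: [0.4467, -0.3277, 0.0671]
ee_rot: [3.141, -0.001, 0.09]
wrist_force: [-2.9, 4.1, 18.1]
width: 0.006
```

Request:
{"op": "drive_tool", "data": {"commands": [{"gripper":1,"dp":[0,0,-0.15],"yaw":0},{"gripper":1,"dp":[0,0,-0.4],"yaw":0},{"gripper":1,"dp":[0,0,-0.4],"yaw":0}]}}

```text
clock: 41.25
tool_pos: [0.4475, -0.3285, 0.0995]
ee_rot: [3.139, -0.003, 0.09]
wrist_force: [0.3, -0.7, 0.3]
width: 0.006
```

```bash
python3 plan.py .4483 -.272 .08 .084
```

```text
clk 41.25 pos [ 0.4475 -0.3285  0.0995] yaw 0.0901 F [ 0.3 -0.7  0.3] w 0.006 q6 0.83 | dp [ 0.073 -0.702  0.244] yaw 0.0010
```

Request:
{"op": "drive_tool", "data": {"commands": [{"gripper":1,"dp":[0.03,-0.35,0],"yaw":0},{"gripper":1,"dp":[0.073,-0.7,0],"yaw":0},{"gripper":1,"dp":[0.073,-0.7,0.0],"yaw":0},{"gripper":1,"dp":[0.073,-0.7,0.15],"yaw":0},{"gripper":1,"dp":[0.073,-0.7,0.22],"yaw":0},{"gripper":1,"dp":[0.073,-0.7,0.22],"yaw":0}]}}

```text
clock: 41.85
tool_pos: [0.4466, -0.2716, 0.0785]
ee_rot: [-3.14, 0.002, 0.089]
wrist_force: [-0.1, -0.2, -0.4]
width: 0.005
```

```bash
python3 plan.py .4483 -.272 .0655 .084
python3 - <<'E'
from ov import *
s=vision.grab_frame("side")
crop(s,270,290,130,130,5,"pics/s32c.png")
E
```

```text
clk 41.85 pos [ 0.4466 -0.2716  0.0785] yaw 0.0894 F [-0.1 -0.2 -0.4] w 0.005 q6 0.91 | dp [0.021 0.007 0.163] yaw 0.0009
```

View pics/s32c.png

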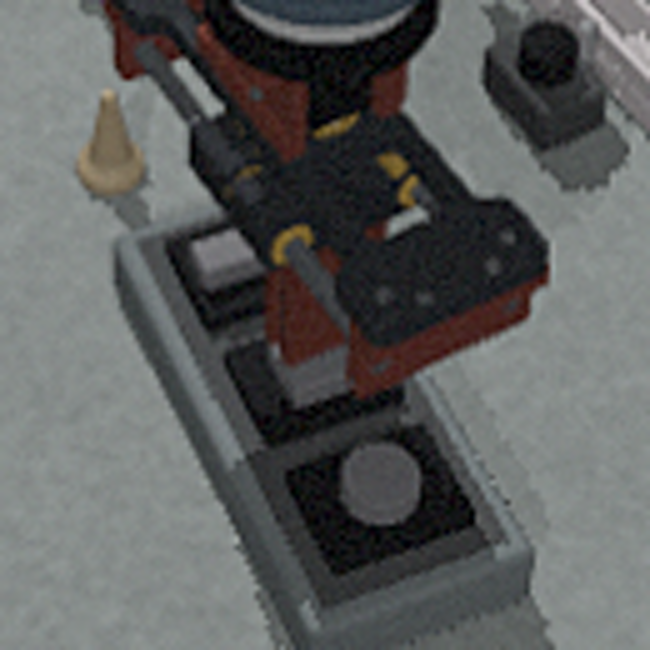

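Request:
{"op": "drive_tool", "data": {"commands": [{"gripper":1,"dp":[0.02,0,0.04],"yaw":0},{"gripper":1,"dp":[0.02,0,0.08],"yaw":0},{"gripper":1,"dp":[0.02,0,0.12],"yaw":0},{"gripper":1,"dp":[0.02,0,0.16],"yaw":0},{"gripper":1,"dp":[0.02,0,0.18],"yaw":0},{"gripper":1,"dp":[0.02,0,0.18],"yaw":0},{"gripper":1,"dp":[0.02,0,0.18],"yaw":0}]}}

```text
clock: 42.6
tool_pos: [0.4492, -0.2716, 0.0671]
ee_rot: [3.141, -0.001, 0.09]
wrist_force: [-4.8, 0.8, 17.7]
width: 0.005
```

Request:
{"op": "drive_tool", "data": {"commands": [{"gripper":1,"dp":[0,0,-0.15],"yaw":0},{"gripper":1,"dp":[0,0,-0.4],"yaw":0},{"gripper":1,"dp":[0,0,-0.4],"yaw":0}]}}

```text
clock: 42.9
tool_pos: [0.4499, -0.2717, 0.0994]
ee_rot: [3.14, -0.003, 0.09]
wrist_force: [0.7, 0.6, -0.1]
width: 0.007
```

```bash
python3 plan.py .4497 -.2167 .08 .084
```

```text
clk 42.90 pos [ 0.4499 -0.2717  0.0994] yaw 0.0901 F [ 0.7  0.6 -0.1] w 0.007 q6 0.91 | dp [ 0.059 -0.685  0.243] yaw 0.0010
```

Request:
{"op": "drive_tool", "data": {"commands": [{"gripper":1,"dp":[0.03,-0.35,0],"yaw":0},{"gripper":1,"dp":[0.06,-0.685,0],"yaw":0},{"gripper":1,"dp":[0.06,-0.685,0.0],"yaw":0},{"gripper":1,"dp":[0.06,-0.685,0.15],"yaw":0},{"gripper":1,"dp":[0.06,-0.685,0.22],"yaw":0},{"gripper":1,"dp":[0.06,-0.685,0.22],"yaw":0}]}}

```text
clock: 43.5
tool_pos: [0.448, -0.2165, 0.0786]
ee_rot: [-3.141, 0.002, 0.089]
wrist_force: [-0.0, -0.0, 0.9]
width: 0.005
```

```bash
python3 plan.py .4497 -.2167 .0655 .084
python3 - <<'E'
from ov import *
s=vision.grab_frame("side")
crop(s,270,290,130,130,5,"pics/s33c.png")
E
```

```text
clk 43.50 pos [ 0.448  -0.2165  0.0786] yaw 0.0893 F [-0.  -0.   0.9] w 0.005 q6 1.01 | dp [0.021 0.004 0.164] yaw 0.0008
```

View pics/s33c.png

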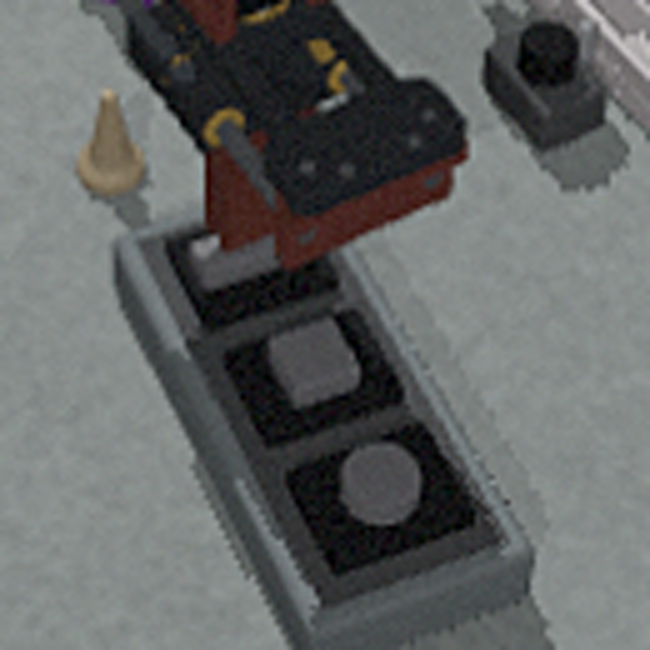

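Request:
{"op": "drive_tool", "data": {"commands": [{"gripper":1,"dp":[0.02,0,0.04],"yaw":0},{"gripper":1,"dp":[0.02,0,0.08],"yaw":0},{"gripper":1,"dp":[0.02,0,0.12],"yaw":0},{"gripper":1,"dp":[0.02,0,0.16],"yaw":0},{"gripper":1,"dp":[0.02,0,0.18],"yaw":0},{"gripper":1,"dp":[0.02,0,0.18],"yaw":0},{"gripper":1,"dp":[0.02,0,0.18],"yaw":0}]}}

```text
clock: 44.25
tool_pos: [0.4508, -0.2164, 0.0671]
ee_rot: [3.141, -0.001, 0.09]
wrist_force: [-4.9, 0.1, 19.5]
width: 0.007
```

Request:
{"op": "drive_tool", "data": {"commands": [{"gripper":1,"dp":[0,0,-0.15],"yaw":0},{"gripper":1,"dp":[0,0,-0.5],"yaw":0},{"gripper":1,"dp":[0,0,-1],"yaw":0},{"gripper":1,"dp":[0,0,-1],"yaw":0}]}}

```text
clock: 44.65
tool_pos: [0.4526, -0.217, 0.1496]
ee_rot: [3.138, -0.006, 0.09]
wrist_force: [0.2, -0.7, 0.2]
width: 0.001
```

Request:
{"op": "drive_tool", "data": {"commands": [{"gripper":1,"dp":[0,0.4,-0.3],"yaw":0},{"gripper":1,"dp":[0,0.8,-0.6],"yaw":0},{"gripper":1,"dp":[0,1,-0.6],"yaw":0},{"gripper":1,"dp":[0,1,-0.6],"yaw":0}]}}

```text
clock: 45.05
tool_pos: [0.4575, -0.2971, 0.1932]
ee_rot: [3.141, -0.001, 0.088]
wrist_force: [-0.7, 0.3, 0.2]
width: 0.002
```

Run:
```python
from ov import *
s=vision.grab_frame("side");t=vision.grab_frame("top")
cv2.imwrite("pics/s34.png",s[:,:,::-1]);cv2.imwrite("pics/t34.png",t[:,:,::-1])
crop(s,310,200,130,130,5,"pics/s34c.png")
```

```text
(no output)
```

View pics/s34.png

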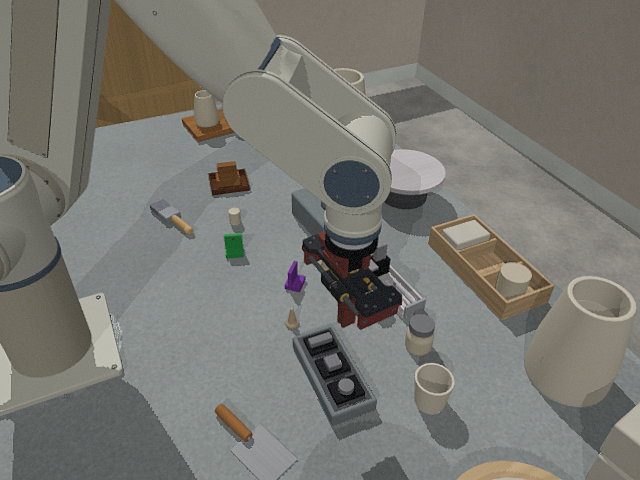

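View pics/t34.png

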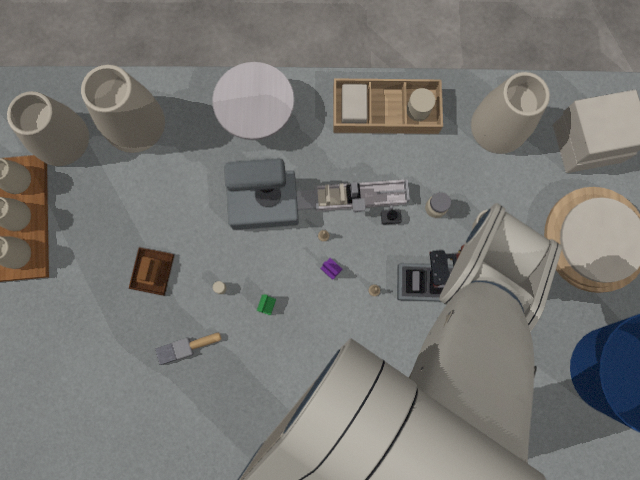

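View pics/s34c.png

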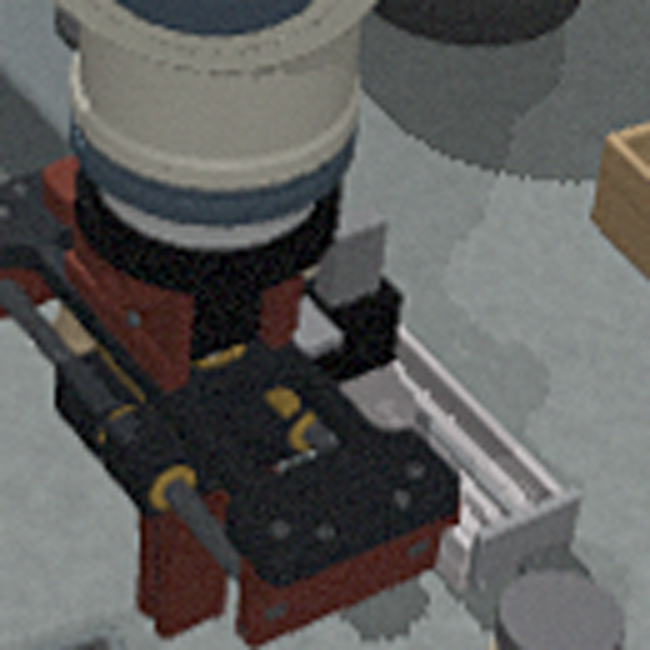

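Run:
```python
from ov import *
t=cv2.imread("pics/t34.png")[:,:,::-1];crop(t,290,165,130,70,6,"pics/t34c.png")
```

```text
(no output)
```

View pics/t34c.png

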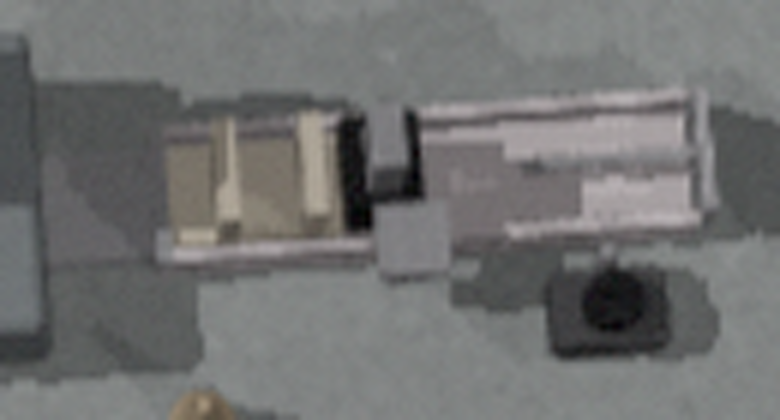

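Both tiles stand packed with their toes (the wide side) towards the stop, and the follower is tight behind them. Handing in.

```bash
python3 -c "
from cell import order
print(order.job_done())"
```

```text
the job is handed in; nothing more can be done
None
```

The job is handed in after about 45 s. I did the steps in the order asked:
- **Follower:** I pulled it back until its catch held it.
- **Block:** it stands upright in its tray.
- **Tiles:** only two cream tiles were on the bench. Both stand in the track with their toes towards the stop.
- **Catch:** I pushed the pad down about 13 mm, and the follower closed on the row.
- **Keys:** I pressed round, square and bar in that order. Each one stopped hard at 18–20 N with the fingertips at about 42 mm, which is the full 6 mm of travel.

**Last checks:** the final pictures show both tiles packed against the stop with the follower tight behind them, and the block upright in the tray. The green and purple look-alikes, prop, cones and jar look unmoved. The arm hid part of each final picture, so the cup is clear only from the side, and the round and square keys' return is also only seen there.

**One fault:** while I gripped the follower handle, a fingertip pressed on the block's fin, with about 50 N at the wrist. It was a finger, not the arm or the gripper's body, and well below the 120 N wrist limit. The block was still standing square in the track afterwards.

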